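# Set up the drying stand and invert the rinsed cylinders on it

### The job

Set up the drying stand: pick up the green deck with the pegs and lower it over the base's central shaft and its locating pin until it lies flush on the base. Then turn every rinsed measuring cylinder lying on the bench upside down and put each one over a drying peg of its own, fully down with its rim resting on the deck. Do not knock over the dropper bottle behind.

Things in the scene. Friction and masses are not known exactly. Their poses are not given: they have to be found in the camera images.
- base: grey round stand base fixed to the bench, 124 mm across, 18 mm high, origin at the centre of its underside, z up; steel shaft on top at the centre, brass locating pin at x = -45 mm
- shaft_foot (a point): foot of the shaft on the base's top face (18 mm above the bench); shaft 20 mm across, 70 mm tall, top 10 mm tapered
- pin_foot (a point): foot of the locating pin on the base's top face, 45 mm from the shaft; pin 10 mm across, 35 mm tall, top 6 mm tapered
- deck: loose green deck, plate 130 (x) x 60 x 10 mm, about 500 g, origin at the centre of its underside, z up. Black square hub to grip from above round the bore: 40 mm across its flats (faces square to x and y), from 10 to 55 mm above the underside, 26 mm open inside; when seated the shaft stands 15 mm above it. Three arms with 66 mm pads and white pegs. Fits the base one way only
- deck_bore (a point): centre of the 23 mm through bore (for the shaft) in the deck's underside
- deck_pinhole (a point): centre of the 14 mm through hole (for the pin) in the deck's underside, at x = -45 mm of the deck
- cylinder1: white measuring cylinder, closed at one end, 105 mm long, body 44 mm across, may be absent; lies on flats of its blue hexagonal foot (52 mm across flats, 8 mm thick, closed end) and of an equal blue collar (86 to 96 mm from the closed end). About 70 g. x axis: along it to the open mouth; z up as it first lies; origin 26 mm below its axis, halfway along: axis at z = +26, closed end x = -52.5, mouth x = +52.5 mm
- cylinder2: white measuring cylinder, closed at one end, 105 mm long, body 44 mm across, may be absent; lies on flats of its blue hexagonal foot (52 mm across flats, 8 mm thick, closed end) and of an equal blue collar (86 to 96 mm from the closed end). About 70 g. x axis: along it to the open mouth; z up as it first lies; origin 26 mm below its axis, halfway along: axis at z = +26, closed end x = -52.5, mouth x = +52.5 mm
- cylinder3: white measuring cylinder, closed at one end, 105 mm long, body 44 mm across, may be absent; lies on flats of its blue hexagonal foot (52 mm across flats, 8 mm thick, closed end) and of an equal blue collar (86 to 96 mm from the closed end). About 70 g. x axis: along it to the open mouth; z up as it first lies; origin 26 mm below its axis, halfway along: axis at z = +26, closed end x = -52.5, mouth x = +52.5 mm
- dropper: brown dropper bottle with a black bulb, 33 mm across, 79 mm tall, standing behind; bystander; origin under its centre, z up
- cylinder1_mouth (a point): centre of the mouth (rim plane) of cylinder 1; bore 38 mm, 97 mm deep, wall 3 mm
- peg1 (a point): foot of drying peg 1 on the deck's upper face (10 mm above its underside), 98 mm from the bore at 0 degrees from the deck's x axis; peg 28 mm across, 60 mm tall, tip tapered
- cylinder2_mouth (a point): centre of the mouth (rim plane) of cylinder 2; bore 38 mm, 97 mm deep, wall 3 mm
- peg2 (a point): foot of drying peg 2 on the deck's upper face (10 mm above its underside), 98 mm from the bore at 120 degrees from the deck's x axis; peg 28 mm across, 60 mm tall, tip tapered
- cylinder3_mouth (a point): centre of the mouth (rim plane) of cylinder 3; bore 38 mm, 97 mm deep, wall 3 mm
- peg3 (a point): foot of drying peg 3 on the deck's upper face (10 mm above its underside), 98 mm from the bore at 240 degrees from the deck's x axis; peg 28 mm across, 60 mm tall, tip tapered
There are look-alikes about, which are no part of the job. What is shaped like the cylinder3 but turquoise is not meant.

How it is judged:
On the way:
1. the deck is seated on the base, over shaft and pin (horizontal distance between deck_bore and shaft_foot below 0.005 m and horizontal distance between deck_pinhole and pin_foot below 0.007 m and z of deck_bore in the frame of base below 0.0215 m and angle between deck's own z axis and vertical below 0.06 rad), for 0.3 s.
At the end, for the whole second after the job is handed in: Deck flush on the base (3.5 mm; bore within 5 mm of the shaft, pin hole 7 mm of the pin, level to 0.06 rad); every cylinder present mouth down (0.12 rad) over its own peg, mouth within 9 mm of the peg's foot sideways, rim within 4.5 mm of the deck's top; all at rest (all of step 1 and angle between each of cylinder1, cylinder2, cylinder3's own x axis and vertical above 3.02 rad and z of each of cylinder1_mouth, cylinder2_mouth, cylinder3_mouth in the frame of deck below 0.0145 m and (horizontal distance between cylinder1_mouth and peg1 below 0.009 m or horizontal distance between cylinder1_mouth and peg2 below 0.009 m or horizontal distance between cylinder1_mouth and peg3 below 0.009 m) and (horizontal distance between cylinder2_mouth and peg1 below 0.009 m or horizontal distance between cylinder2_mouth and peg2 below 0.009 m or horizontal distance between cylinder2_mouth and peg3 below 0.009 m) and (horizontal distance between cylinder3_mouth and peg1 below 0.009 m or horizontal distance between cylinder3_mouth and peg2 below 0.009 m or horizontal distance between cylinder3_mouth and peg3 below 0.009 m) and linear speed of each of cylinder1, cylinder2, cylinder3, deck below 0.02 m/s); the robot touches nothing.
It fails at once if the dropper bottle is knocked over (angle between dropper's own z axis and vertical above 0.6 rad).
Of cylinder1, cylinder2, cylinder3 only 2 to 3 are there at a start; the rules pass over those that are not, and their reading is None.
At some moment in a run one of cylinder1, cylinder2, cylinder3 may be knocked a few centimetres aside while the robot is not near it.
It also fails if it takes over 210 s, if anything falls off the work surface, if the arm or the gripper's body presses on something with over 40 N, if the wrist force passes 120 N, or if a joint passes its speed limit or range.

### The arm

A 6-joint arm with a two-finger parallel gripper is mounted at the origin on a cart in front of the work surface, level with it; the furniture and walls round the work are solid. World frame = base frame: x ahead of the robot, y to its left, z up, the work surface at z = 0. Lengths are in m, angles in rad, forces in N, time in s.
With the tool pointing down it reaches from about 0.25 to 0.8 m from the base axis. Payload 3.9 kg.
Tool frame: the origin (TCP) lies on the front face of the gripper's body, between the roots of the fingers; the fingertips stand 73 mm ahead of it and the grasp point (between the pads) lies 54 mm ahead of it; z points along the fingers, y is the direction in which the jaws open and shut (so a half turn about z gives the same grasp; the last joint's range is limited). The gripper opens to 85 mm and grips with 20 to 120 N. Pads are 22 mm wide; open, the fingers measure 114 mm over their backs; the gripper's body (76 mm by 85 mm) begins 54 mm behind the grasp point. The pads swing forward as they close: fully open they stand 13 mm farther back than shut.
Start: joints at [1.157, 0.26, -0.138, 1.173, 0, 1.571], TCP at [0.211, 0.481, 0.304] pointing down, gripper open.
Joint ranges: [-2.78, 2.78], [-0.83, 1.72], [-1.28, 1.37], [-1.9, 2.12], [-1.57, 1.48], [-3.14, 3.14]. Speed limits (rad/s): [2.57, 2.57, 3.14, 3.14, 3.14, 3.14].

### API

Orientations are given as a rotation vector (axis times angle).
In Python, from bench import manip gives the robot as it stands. The module is installed in compiled form; this text tells all that it offers.
- The arm moves only by the shell command python3 -m creep 'ROWS' [FORCE]. ROWS is text: rows parted by semicolons, each of 7 numbers parted by spaces: the turn, a rotation vector about the tool's x, y, z in degrees, then the shift along the tool's x, y, z in m, then the opening, from 0 (shut) to 1 (fully open). A call has 1 to 12 rows; each row shifts and turns the commanded pose from where the row before left it, along the tool's axes as they then stand; what a row does not reach is not made up. A row lasts 1/8 s, in which the tool goes at most 62.5 mm and 10.7 degrees, less where a joint would pass 70% of its speed; a pose out of reach is approached as far as the arm can. A call is refused whole if a number of a shift passes 0.0625 or a number of a turn 10.7, either way. A call with a gripper value outside its range is refused whole. The fingers move at their own pace and stop on an object; FORCE is the grip in N (left out, the last holds). Time passes only in rows, so rows that do not move let the fingers close. It gives the time, the measured TCP pose, the force and the opening at its end, in the units of the state.
- manip.get_obs(): the state, without advancing time (a new reading comes with each control period).
- manip.camera(name): name is "scene" or "top" or "wrist"; returns a dict with "image" (384x512x3 uint8, red, green, blue), "camera_matrix" (3x3 intrinsics, pixels), "origin" and "rotation" of the camera in the world; the wrist camera has in their place "mount" (4x4, takes a point from camera to tool coordinates, whose origin is the TCP and whose axes are the flange's). Camera axes: x right, y up, looking along -z (the intrinsics and any distortion apply to the point x, -y, -z); pixel columns grow to the right and rows downward; lengths in m; the calibration is good to about 2 mm. The wrist camera is an equidistant fisheye: a pixel r from the principal point sees the ray r / f radians off the axis. A picture is of the moment at which its call begins: read the wrist's pose just before it. There is no depth.
- manip.close_job(): hands the job in, once; it reports no verdict.
Trained networks look in the newest picture that a camera, given by its name, has taken for a name from the list of things; names that differ only in an ending like _2 or _b are one class to them, and where a whole thing is asked for, a point or a joint stands for the part that bears it (a point fixed in the world has none). Each returns a list of dicts, best first, with "p" (0 to 1); they miss things now and then, are a little off and sometimes report something else, mostly with a low value. They report only what shows in the picture. A call takes as long as a camera call. They do not tell look-alikes from the thing itself.
- manip.look_for(camera, label): "location" ([x, y, z] in m, in the coordinates of the camera as it stood for that picture, good to about 4 mm: the middle of the surface that is visible of it).
The state is a dict: "time_s": time; "qpos": joint angles; "dq": joint speeds; "joint_efforts": joint torques, N m; "ee_pos": TCP position; "orientation": TCP orientation; "force": force on the tool from outside, world axes, zero at the start; "ft_torque": the same for the moment, N m; "finger_gap": finger opening in m.
Only numpy, scipy, OpenCV 4.12 (cv2) and the standard library are available. Lean on these libraries where they do the work, as an engineer would, in place of code of your own. Each camera call takes 0.05 s, during which the arm holds its last target.

## Working session

There is one attempt and no reset: what is moved stays moved. The work goes in short steps, Python scripts to look and compute and a shell command to move; the robot and the scene stay as the last step left them, time stands still between calls to the robot, and variables do not carry over. Pictures are saved under pics/ and viewed, and the job is handed in when it is done.

```bash
mkdir -p pics; cat > h.py <<'E'
from bench import manip
import numpy as np, cv2
from scipy.spatial.transform import Rotation as R
def obs(): return manip.get_obs()
def cam(n,save=None):
    o=obs(); c=manip.camera(n)
    if save: cv2.imwrite('pics/'+save,c['image'][:,:,::-1])
    c['o']=o
    if n=='wrist':
        M=np.array(c['mount']); T=np.eye(4); T[:3,:3]=R.from_rotvec(o['orientation']).as_matrix(); T[:3,3]=o['ee_pos']
        W=T@M; c['origin']=W[:3,3]; c['rotation']=W[:3,:3]
    c['origin']=np.array(c['origin']); c['rotation']=np.array(c['rotation'])
    return c
def find(c,n,label):
    out=[]
    for d in manip.look_for(n,label):
        out.append((round(d['p'],2),np.round(c['rotation']@np.array(d['location'])+c['origin'],4)))
    return out
def ray(c,n,u,v):
    K=np.array(c['camera_matrix']); x=(u-K[0,2])/K[0,0]; y=(v-K[1,2])/K[1,1]
    if n=='wrist':
        r=np.hypot(x,y); d=np.array([np.sin(r)*x/max(r,1e-9),np.sin(r)*y/max(r,1e-9),np.cos(r)])
    else: d=np.array([x,y,1.])
    d=np.array([d[0],-d[1],-d[2]]); return c['rotation']@d
def onz(c,n,u,v,z):
    d=ray(c,n,u,v); o=c['origin']; return o+d*(z-o[2])/d[2]
def proj(c,n,P):
    K=np.array(c['camera_matrix']); p=c['rotation'].T@(np.array(P)-c['origin']); q=np.array([p[0],-p[1],-p[2]])
    if n=='wrist':
        rr=np.hypot(q[0],q[1]); th=np.arctan2(rr,q[2]); x,y=q[0]/max(rr,1e-9)*th,q[1]/max(rr,1e-9)*th
    else: x,y=q[0]/q[2],q[1]/q[2]
    return np.array([K[0,0]*x+K[0,2],K[1,1]*y+K[1,2]])
E
python3 - <<'E'
from h import *
o=obs(); print(o)
for n in ['scene','top','wrist']:
    c=cam(n,n+'0.png'); print(n,c['origin'].round(3),np.round(c['rotation'],3).tolist(),np.round(c['camera_matrix'],1).tolist(),[k for k in c])
    if n=='wrist': print(np.round(c['mount'],4).tolist())
    for l in ['base','deck','deck_bore','shaft_foot','pin_foot','deck_pinhole','cylinder1','cylinder1_mouth','peg1','dropper']:
        print(l,[(a,b.tolist()) for a,b in find(c,n,l)])
E
```

```text
{'time_s': 0.0, 'qpos': array([ 1.15698712e+00,  2.60688843e-01, -1.39393260e-01,  1.17272546e+00,
       -1.29296577e-05,  1.57074266e+00]), 'dq': array([-4.00933782e-05,  1.20142839e-04, -4.11290265e-04,  5.87247825e-06,
        1.37599974e-03, -7.91038429e-04]), 'joint_efforts': array([ 1.02823131e-03, -4.05677032e+01,  2.53923011e+01,  1.86976528e-02,
        5.61386389e-05,  1.75167230e-06]), 'ee_pos': array([0.21088085, 0.48017521, 0.3030531 ]), 'orientation': array([-0.64521701, -3.07421098,  0.00309562]), 'force': array([-0.63055855,  0.48850494, -0.61815597]), 'ft_torque': array([-0.02690837, -0.01549178, -0.00797013]), 'finger_gap': 0.0851671813396236}
scene [-0.158 -0.747  1.221] [0.696, -0.272, -0.755] [[490.1, 0.0, 255.2], [0.0, 490.1, 197.4], [0.0, 0.0, 1.0]] ['image', 'camera_matrix', 'origin', 'rotation', 'o']
base [(0.83, [1.0392, 0.4506, 2.4186]), (0.56, [0.8845, 0.2958, 2.2639])]
deck [(0.66, [0.8887, 0.3001, 2.2681])]
deck_bore [(0.59, [0.8834, 0.2947, 2.2628])]
shaft_foot [(0.92, [1.0372, 0.4485, 2.4166])]
pin_foot [(0.92, [1.034, 0.4453, 2.4134])]
deck_pinhole [
[... 900 characters left out ...]
1 [(0.92, [2.8704, 2.6294, 4.2353])]
dropper [(0.61, [2.8992, 2.6582, 4.2641])]
wrist [0.142 0.511 0.375] [[0.402, -0.875, -0.271], [0.916, 0.384, 0.119], [0.0, -0.296, 0.955]] [[297.3, 0.0, 251.4], [0.0, 297.3, 189.3], [0.0, 0.0, 1.0]] ['image', 'camera_matrix', 'mount', 'o', 'origin', 'rotation']
[[-0.0002, 0.9553, 0.2955, 0.0754], [1.0, 0.0002, 0.0, 0.0004], [-0.0001, 0.2955, -0.9553, -0.0708], [0.0, 0.0, 0.0, 1.0]]
base []
deck [(0.86, [0.4218, 0.4036, 0.0124])]
deck_bore [(0.7, [0.4199, 0.4025, 0.0106])]
shaft_foot []
pin_foot []
deck_pinhole [(0.79, [0.4246, 0.4077, 0.0071])]
cylinder1 [(0.45, [0.4348, -0.379, 0.0269])]
cylinder1_mouth []
peg1 [(0.9, [0.4249, 0.4074, 0.01])]
dropper []
```

```bash
python3 - <<'E'
s=open('h.py').read()
s=s.replace("c['rotation']=np.array(c['rotation'])\n","c['rotation']=np.array(c['rotation'])\n    if c['rotation'].ndim==1: c['rotation']=R.from_rotvec(c['rotation']).as_matrix()\n")
open('h.py','w').write(s)
E
python3 - <<'E'
from h import *
for n in ['scene','top']:
    c=cam(n); print(n, (c['rotation']@[0,0,-1]).round(3))
    for l in ['base','deck','deck_bore','shaft_foot','pin_foot','deck_pinhole','cylinder1','cylinder1_mouth','peg1','dropper']:
        print(l,[(a,b.tolist(),proj(c,n,b).round().tolist()) for a,b in find(c,n,l)])
E
```

```text
scene [ 0.462  0.479 -0.746]
base [(0.59, [0.6037, 0.1272, 0.024], [237.0, 178.0])]
deck [(0.76, [0.4541, 0.349, 0.0087], [163.0, 172.0])]
deck_bore [(0.71, [0.4553, 0.3432, 0.0103], [164.0, 172.0]), (0.7, [0.5203, -0.2664, 0.0422], [310.0, 257.0])]
shaft_foot [(0.57, [0.597, 0.1254, 0.0187], [236.0, 181.0])]
pin_foot [(0.8, [0.5972, 0.1285, 0.023], [236.0, 179.0]), (0.63, [0.4362, -0.4106, 0.0494], [330.0, 305.0]), (0.56, [0.4529, 0.3473, 0.0134], [163.0, 171.0])]
deck_pinhole [(0.78, [0.4596, 0.3449, 0.0086], [165.0, 171.0]), (0.56, [0.7399, -0.0681, 0.0432], [308.0, 183.0])]
cylinder1 [(0.78, [0.5235, -0.2679, 0.0403], [311.0, 257.0]), (0.72, [0.4367, -0.4153, 0.0435], [332.0, 307.0]), (0.58, [0.4741, -0.0909, 0.0442], [256.0, 232.0])]
cylinder1_mouth []
peg1 [(0.6, [0.4596, 0.3438, 0.012], [165.0, 171.0])]
dropper [(0.53, [0.7395, -0.0667, 0.0418], [307.0, 183.0])]
top [ 0.202 -0.02  -0.979]
base [(0.78, [0.6013, 0.1321, 0.0193], [217.0, 191.0])]
deck [(0.75, [0.4578, 0.35, 0.0163], [161.0, 233.0]), (0.63, [0.4442, -0.4042, 0.046], [366.0, 220.0])]
deck_bore [(0.83, [0.4573, 0.3521, 0.0114], [161.0, 234.0])]
shaft_foot [(0.71, [0.606, 0.1386, 0.017], [216.0, 190.0]), (0.51, [0.5277, -0.2675, 0.0463], [326.0, 200.0])]
pin_foot [(0.88, [0.6009, 0.1341, 0.0182], [217.0, 191.0])]
deck_pinhole [(0.6, [0.4581, 0.3488, 0.0122], [161.0, 233.0])]
cylinder1 [(0.81, [0.4456, -0.4047, 0.0471], [366.0, 219.0]), (0.7, [0.5277, -0.2652, 0.0464], [326.0, 200.0]), (0.54, [0.4805, -0.085, 0.0481], [278.0, 217.0])]
cylinder1_mouth []
peg1 [(0.8, [0.452, 0.3488, 0.0102], [162.0, 235.0]), (0.64, [0.5313, -0.2637, 0.0449], [325.0, 199.0])]
dropper []
```

View pics/scene0.png

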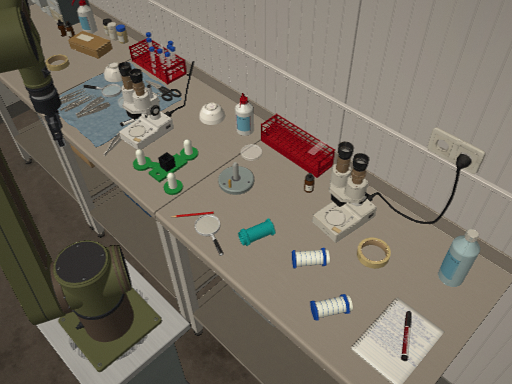

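View pics/top0.png

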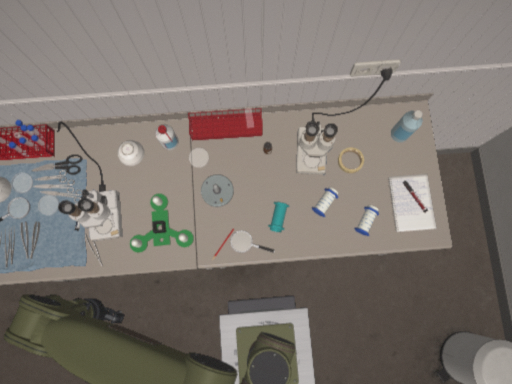

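View pics/wrist0.png

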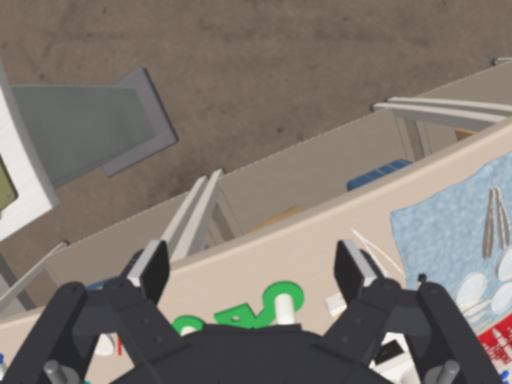

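```bash
python3 - <<'E'
import cv2,numpy as np
a=cv2.imread('pics/top0.png'); b=cv2.imread('pics/scene0.png')
x=cv2.resize(a[185:255,125:245],None,fx=6,fy=6,interpolation=2); cv2.imwrite('pics/c1.png',x[:420,:720])
y=cv2.resize(b[215:325,230:360],None,fx=5,fy=5,interpolation=2); cv2.imwrite('pics/c2.png',y)
E
python3 -m creep '0 0 0 -0.055 -0.0035 0 1; 0 0 0 -0.055 -0.0035 0 1; 0 0 0 -0.055 -0.0035 0 1; 0 0 0 -0.055 -0.0035 0 1; 0 0 0 -0.055 -0.0035 0 1; 0 0 0 -0.051 -0.0035 0 1; 0 0 0 0 0 0 1; 0 0 0 0 0 0 1'
```

```text
time_s: 3.75
ee_pos: [0.5008, 0.3303, 0.3036]
orientation: [-0.646, -3.073, 0.0]
force: [0.1, 0.4, 0.8]
finger_gap: 0.0852
```

View pics/c1.png

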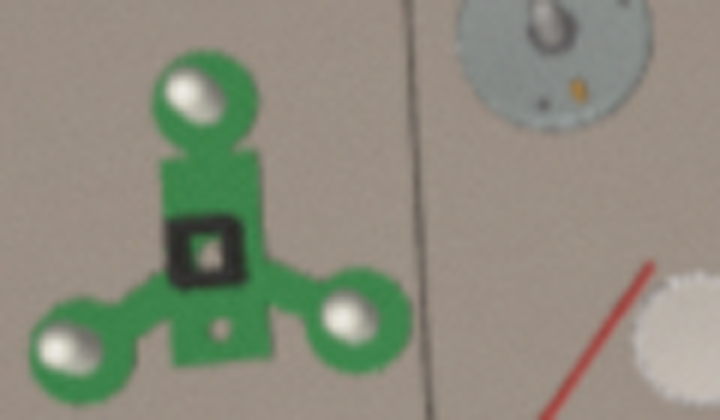

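View pics/c2.png

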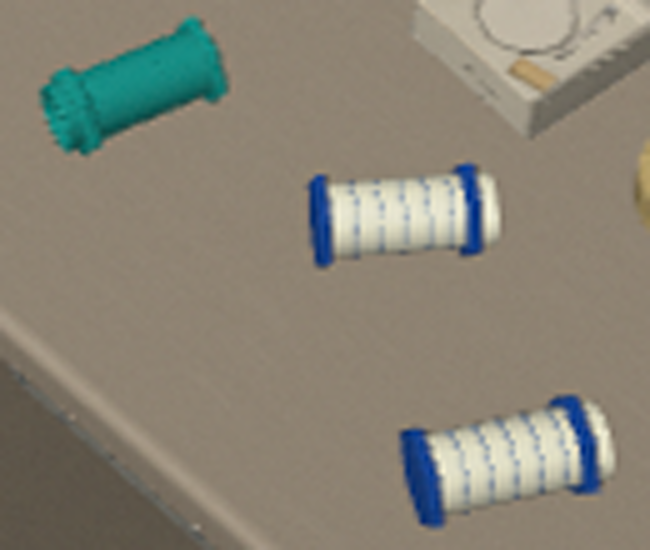

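```bash
python3 - <<'E'
from h import *
c=cam('wrist','w1.png')
for l in ['deck','deck_bore','deck_pinhole','peg1','base']:
    print(l,[(a,b.tolist(),proj(c,'wrist',b).round().tolist()) for a,b in find(c,'wrist',l)])
E
```

```text
deck [(0.77, [0.4566, 0.3561, 0.0112], [256.0, 120.0])]
deck_bore [(0.76, [0.4532, 0.3543, 0.0104], [253.0, 118.0])]
deck_pinhole [(0.67, [0.4552, 0.3544, 0.0075], [254.0, 120.0])]
peg1 [(0.86, [0.4595, 0.3557, 0.0119], [257.0, 123.0])]
base [(0.92, [0.6104, 0.168, 0.0187], [179.0, 276.0]), (0.45, [0.5469, -0.2534, 0.028], [3.0, 302.0])]
```

View pics/w1.png

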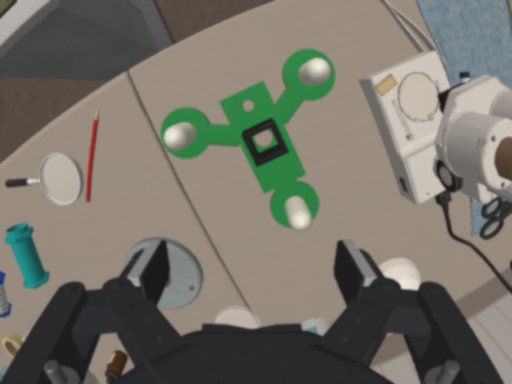

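```bash
cat > fit.py <<'E'
from h import *
from scipy.optimize import minimize
def masks(img):
    h=cv2.cvtColor(img,cv2.COLOR_RGB2HSV).astype(int)
    g=((h[...,0]>55)&(h[...,0]<80)&(h[...,1]>120)&(h[...,2]>50)).astype(np.uint8)
    return g
def keep(m,uv):
    n,l,s,ce=cv2.connectedComponentsWithStats(m); 
    d=[(np.hypot(*(ce[i]-uv)) if s[i,4]>60 else 1e9) for i in range(1,n)]; return (l==1+int(np.argmin(d))).astype(np.uint8)
def deckpolys():
    P=[]
    P.append(np.array([[-.065,-.03],[.065,-.03],[.065,.03],[-.065,.03]]))
    t=np.linspace(0,2*np.pi,48)[:-1]
    for a in (0,120,240):
        a=np.radians(a); cc=.098*np.array([np.cos(a),np.sin(a)])
        P.append(cc+.033*np.c_[np.cos(t),np.sin(t)])
    return P
def W(p,pts,z):
    cs,sn=np.cos(p[2]),np.sin(p[2]); pts=np.asarray(pts)
    return np.c_[p[0]+cs*pts[:,0]-sn*pts[:,1],p[1]+sn*pts[:,0]+cs*pts[:,1],np.full(len(pts),z)]
def pj(c,n,P,S=8): return np.array([proj(c,n,q)*S for q in P]).round().astype(np.int32)
def densify(p,k=6):
    return np.vstack([np.linspace(p[i],p[(i+1)%len(p)],k,endpoint=False) for i in range(len(p))])
def lsq_cross(x): pass
E
python3 - <<'E'
from fit import *
c=cam('wrist'); n='wrist'; img=c['image']
g=keep(masks(img),np.array([255,125]))
# pads: edge points of each pad circle by radial search from approximate centre at z=.01
from scipy.optimize import least_squares
p0=np.array([0.4566,0.352,0.0])
# approx yaw from peg1 pad px (295,205)
a=onz(c,n,295,205,.01); b=onz(c,n,309,76,.01); d=onz(c,n,185,133,.01); print(a,b,d,(a+b+d)/3)
ctr=((a+b+d)/3)[:2]; v=a[:2]-ctr; yaw=np.arctan2(v[1],v[0]); p0=np.array([*ctr,yaw]); print(p0)
cn,_=cv2.findContours(g,cv2.RETR_EXTERNAL,cv2.CHAIN_APPROX_NONE); e=max(cn,key=len)[:,0,:].astype(float)
E_=np.array([onz(c,n,u,v,.01)[:2] for u,v in e])
def loc(p,E): cs,sn=np.cos(p[2]),np.sin(p[2]); q=E-p[:2]; return np.c_[cs*q[:,0]+sn*q[:,1],-sn*q[:,0]+cs*q[:,1]]
cc=[.098*np.array([np.cos(x),np.sin(x)]) for x in np.radians([0,120,240])]
def res(p,sel=None):
    L=loc(p,E_); r=[]
    for k,w in enumerate(cc):
        rr=np.hypot(*(L-w).T); ang=np.arctan2(*(L-w).T[::-1])-np.arctan2(w[1],w[0])
        m=(np.cos(ang)>-.2)
        dd=np.where(m,rr-.033,1); r.append(dd)
    r.append(np.where((np.abs(L[:,0]+.035)<.02),np.minimum(np.abs(L[:,1]-.03),np.abs(L[:,1]+.03)),1))
    r.append(np.where(np.abs(L[:,1])<.028,L[:,0]+.065,1))
    r=np.array(r); i=np.argmin(np.abs(r),0); v=r[i,np.arange(r.shape[1])]
    return np.where(np.abs(v)<.006,v,.0)*1e3
for _ in range(3):
    s=least_squares(res,p0,diff_step=1e-4,loss='soft_l1'); p0=s.x
print('green fit',p0,np.degrees(p0[2]),'rms mm',np.sqrt(np.mean(s.fun**2)))
v_=[];
h=cv2.cvtColor(img,cv2.COLOR_RGB2GRAY); m=((h<70)).astype(np.uint8); m[:90]=0;m[190:]=0;m[:,:225]=0;m[:,305:]=0
cn,_=cv2.findContours(keep(m,np.array([265,142])),cv2.RETR_EXTERNAL,2); e=max(cn,key=len); print(cv2.boundingRect(e))
H=np.array([onz(c,n,*q,.055)[:2] for q in e[:,0,:]]); hull=cv2.convexHull((H*1e4).astype(np.float32)); print('hub',[np.round(x,1) for x in cv2.minAreaRect(hull)])
print('pinhole',onz(c,n,249,105,.01))
vis=cv2.resize(img,None,fx=2,fy=2)[:,:,::-1].copy()
for P in deckpolys(): cv2.polylines(vis,[pj(c,n,W(p0,densify(P),.01),2)],True,(0,0,255),1)
hb=np.array([[-.02,-.02],[.02,-.02],[.02,.02],[-.02,.02]]); cv2.polylines(vis,[pj(c,n,W(p0,densify(hb),.055),2)],True,(0,255,255),1)
cv2.imwrite('pics/f1.png',vis[40:500,240:760])
E
```

```text
[0.57763905 0.36044217 0.01      ] [0.43070698 0.43852356 0.01      ] [0.43423638 0.2700902  0.01      ] [0.4808608  0.35635198 0.01      ]
[0.4808608  0.35635198 0.04223845]
green fit [0.48373641 0.35551257 0.03063643] 1.7553379141265208 rms mm 1.7067348891242944
(241, 119, 47, 48)
hub [array([4787.3, 3557.2]), array([431.8, 392.7]), np.float64(2.2)]
pinhole [0.43571137 0.35668108 0.01      ]
```

View pics/f1.png

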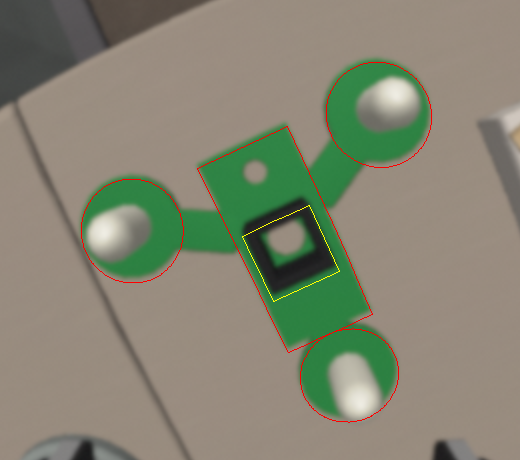

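```bash
cat > deckfit.py <<'E'
from fit import *
from scipy.optimize import least_squares
def loc(p,E): cs,sn=np.cos(p[2]),np.sin(p[2]); q=E-p[:2]; return np.c_[cs*q[:,0]+sn*q[:,1],-sn*q[:,0]+cs*q[:,1]]
cc=[.098*np.array([np.cos(x),np.sin(x)]) for x in np.radians([0,120,240])]
def deckfit(c,n,uv,p0,fname=None,freez=True,z0=.01):
    img=c['image']; g=keep(masks(img),np.array(uv))
    cn,_=cv2.findContours(g,cv2.RETR_EXTERNAL,cv2.CHAIN_APPROX_NONE); e=max(cn,key=len)[:,0,:].astype(float)
    p=np.array([*p0,z0])
    D=np.array([ray(c,n,u,v) for u,v in e]); O=c['origin']
    def res(p,full=False):
        z=p[3] if freez else z0
        Ew=O[:2]+D[:,:2]*((z-O[2])/D[:,2])[:,None]
        L=loc(p,Ew); r=[]
        for w in cc:
            q=L-w; rr=np.hypot(*q.T); ang=np.arctan2(q[:,1],q[:,0])-np.arctan2(w[1],w[0])
            r.append(np.where(np.cos(ang)>-.2,rr-.033,1))
        m=np.abs(L[:,0]+.045)<.018
        r.append(np.where(m,L[:,1]-.03,1)); r.append(np.where(m,-L[:,1]-.03,1))
        r.append(np.where(np.abs(L[:,1])<.028,-L[:,0]-.065,1))
        r=np.array(r); i=np.argmin(np.abs(r),0); v=r[i,np.arange(r.shape[1])]
        if full: return v,i
        return np.where(np.abs(v)<.007,v,0)*1e3
    for _ in range(4): 
        s=least_squares(res,p,diff_step=1e-4,x_scale=[.01,.01,.05,.01]); p=s.x
    v,i=res(p,True); ok=np.abs(v)<.007
    print('fit',p.round(4),'yaw',np.degrees(p[2]).round(2),'rms mm',np.sqrt(np.mean(v[ok]**2)).round(5)*1e3,ok.mean().round(2),[np.round(1e3*v[ok&(i==k)].mean(),2) for k in range(6)])
    if fname:
        vis=cv2.resize(img,None,fx=2,fy=2)[:,:,::-1].copy(); z=p[3] if freez else z0
        for P in deckpolys(): cv2.polylines(vis,[pj(c,n,W(p,densify(P),z),2)],True,(0,0,255),1)
        for hh in (0,.045):
            hb=np.array([[-.02,-.02],[.02,-.02],[.02,.02],[-.02,.02]]); cv2.polylines(vis,[pj(c,n,W(p,densify(hb),z+hh),2)],True,(0,255,255),1)
        u,v=int(uv[0]*2),int(uv[1]*2); cv2.imwrite('pics/'+fname,vis[max(0,v-240):v+240,max(0,u-300):u+300])
    return p
E
python3 - <<'E'
from deckfit import *
c=cam('wrist'); deckfit(c,'wrist',(255,125),[.481,.3555,.03],'f2.png'); deckfit(c,'wrist',(255,125),[.481,.3555,.03],None,False)
c=cam('top'); deckfit(c,'top',(161,233),[.481,.3555,.03],'f3.png',True); deckfit(c,'top',(161,233),[.481,.3555,.03],None,False)
c=cam('scene'); deckfit(c,'scene',(163,170),[.481,.3555,.03],'f4.png',False)
E
```

```text
fit [ 0.4815  0.3557  0.0295 -0.0017] yaw 1.69 rms mm 1.63 0.42 [np.float64(-0.99), np.float64(0.01), np.float64(-0.73), np.float64(-0.68), np.float64(0.27), np.float64(-0.58)]
fit [1.0608 0.4579 0.5594 0.01  ] yaw 32.05 rms mm nan 0.0 [np.float64(nan), np.float64(nan), np.float64(nan), np.float64(nan), np.float64(nan), np.float64(nan)]
fit [ 0.7036  0.3085 -2.097  -0.3438] yaw -120.15 rms mm nan 0.0 [np.float64(nan), np.float64(nan), np.float64(nan), np.float64(nan), np.float64(nan), np.float64(nan)]
fit [0.2497 0.4838 2.7129 0.01  ] yaw 155.44 rms mm nan 0.0 [np.float64(nan), np.float64(nan), np.float64(nan), np.float64(nan), np.float64(nan), np.float64(nan)]
fit [ 0.0915 -0.0869  0.5415  0.01  ] yaw 31.03 rms mm nan 0.0 [np.float64(nan), np.float64(nan), np.float64(nan), np.float64(nan), np.float64(nan), np.float64(nan)]
  return _methods._mean(a, axis=axis, dtype=dtype,
  ret = ret.dtype.type(ret / rcount)
deckfit.py:26: RuntimeWarning: Mean of empty slice.
  print('fit',p.round(4),'yaw',np.degrees(p[2]).round(2),'rms mm',np.sqrt(np.mean(v[ok]**2)).round(5)*1e3,ok.mean().round(2),[np.round(1e3*v[ok&(i==k)].mean(),2) for k in range(6)])
```

View pics/f2.png

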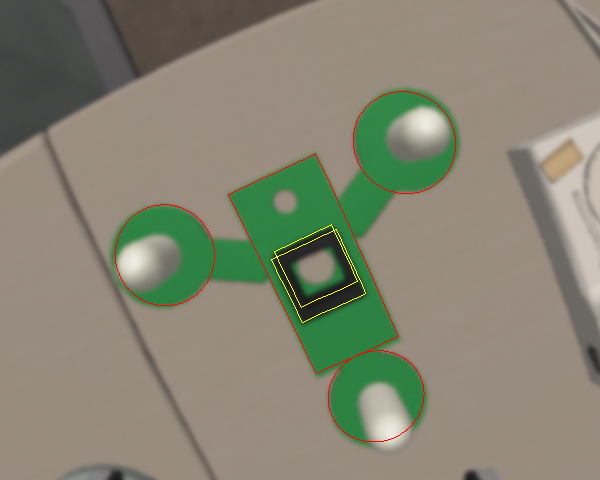

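View pics/f3.png

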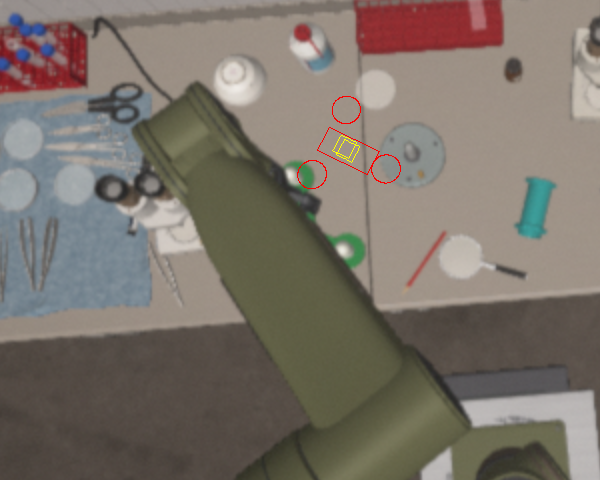

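```bash
python3 - <<'E' 2>/dev/null
from deckfit import *
for n,uv in (('top',(161,233)),('scene',(166,165))):
    c=cam(n); c['image']=cv2.imread(f'pics/{n}0.png')[:,:,::-1].copy()
    deckfit(c,n,uv,[.481,.3555,.03],f'f5{n}.png',True); deckfit(c,n,uv,[.481,.3555,.03],None,False)
E
```

```text
fit [ 0.4936  0.3726  0.0311 -0.0784] yaw 1.78 rms mm 2.79 0.35 [np.float64(-1.93), np.float64(-1.59), np.float64(-0.82), np.float64(-2.15), np.float64(-1.49), np.float64(-1.47)]
fit [ 1.0354  0.555  -0.488   0.01  ] yaw -27.96 rms mm nan 0.0 [np.float64(nan), np.float64(nan), np.float64(nan), np.float64(nan), np.float64(nan), np.float64(nan)]
fit [ 0.493   0.3781  0.0289 -0.0177] yaw 1.65 rms mm 2.2300000000000004 0.34 [np.float64(-0.43), np.float64(-0.72), np.float64(nan), np.float64(1.54), np.float64(-0.05), np.float64(0.73)]
fit [ 0.7144  0.8966 -0.4848  0.01  ] yaw -27.78 rms mm nan 0.0 [np.float64(nan), np.float64(nan), np.float64(nan), np.float64(nan), np.float64(nan), np.float64(nan)]
```

```bash
python3 -m creep '0 0 10 0.02 0 0 1; 0 0 10 0.02 0 0 1; 0 0 4 0.01 0 0.03 1; 0 0 0 0 0 0.03 1; 0 0 0 0 0 0 1'; python3 - <<'E'
from deckfit import *
c=cam('wrist','w2.png'); o=c['o']; print(o['ee_pos'],R.from_rotvec(o['orientation']).as_matrix()[:,0])
print(find(c,'wrist','deck'))
E
```

```text
time_s: 4.97
ee_pos: [0.4575, 0.3555, 0.2417]
orientation: [-1.269, -2.871, 0.007]
force: [0.5, -0.6, 0.1]
finger_gap: 0.0853
[0.45749784 0.35547492 0.24171312] [-6.73097429e-01  7.39553666e-01  4.74955878e-04]
[(0.9, array([0.454 , 0.3595, 0.0126]))]
```

View pics/w2.png

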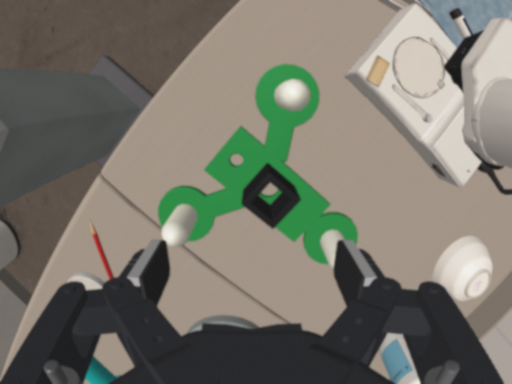

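```bash
python3 - <<'E'
s=open('deckfit.py').read()
s=s.replace("p=np.array([*p0,z0])","p=np.array([*p0,z0]) if freez else np.array(p0,float)")
s=s.replace("x_scale=[.01,.01,.05,.01])","x_scale=[.01,.01,.05,.01][:len(p)],method='lm')").replace("return np.where(np.abs(v)<.007,v,0)*1e3","return np.clip(v,-tol,tol)*1e3").replace("z0=.01):","z0=.01,tol=.012):").replace("for _ in range(4):","for tol in (.02,.012,.007,.005):")
s=s.replace("np.abs(v)<.007","np.abs(v)<.006").replace("-.2","-.0")
open('deckfit.py','w').write(s)
E
python3 - <<'E' 2>/dev/null
from deckfit import *
for n,uv in (('top',(161,233)),('scene',(166,165))):
    c=cam(n); c['image']=cv2.imread(f'pics/{n}0.png')[:,:,::-1].copy()
    deckfit(c,n,uv,[.481,.3555,.03],f'f6{n}.png',False)
c=cam('wrist'); 
deckfit(c,'wrist',(265,165),[.481,.3555,.03],'f7.png',False);deckfit(c,'wrist',(265,165),[.481,.3555,.03],'f8.png',True)
E
```

```text
fit [ 0.4879  0.3558 -0.0122] yaw -0.7 rms mm 2.8800000000000003 0.24 [np.float64(nan), np.float64(-1.5), np.float64(-1.63), np.float64(0.18), np.float64(0.93), np.float64(1.13)]
fit [0.4789 0.3531 0.0274] yaw 1.57 rms mm 2.31 0.28 [np.float64(-2.17), np.float64(-2.31), np.float64(nan), np.float64(0.62), np.float64(-0.51), np.float64(-0.2)]
fit [0.4813 0.3556 0.0314] yaw 1.8 rms mm 2.07 0.31 [np.float64(-2.95), np.float64(-1.78), np.float64(-1.98), np.float64(0.01), np.float64(-0.5), np.float64(-0.76)]
fit [ 0.4818  0.3546  0.0292 -0.0007] yaw 1.67 rms mm 1.31 0.33 [np.float64(-0.21), np.float64(0.24), np.float64(0.01), np.float64(-0.12), np.float64(1.01), np.float64(-0.47)]
```

View pics/f7.png

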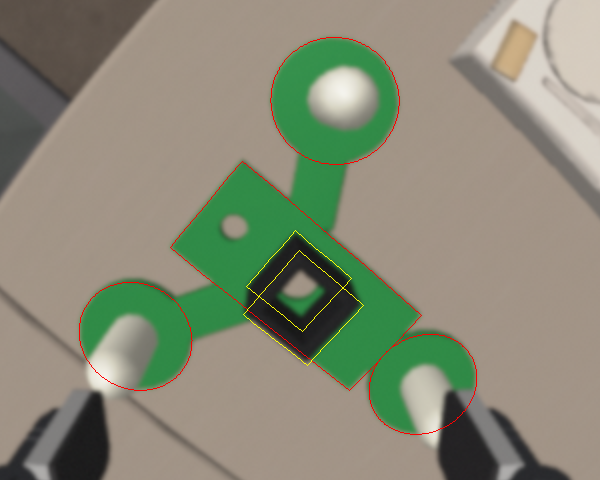

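View pics/f6top.png

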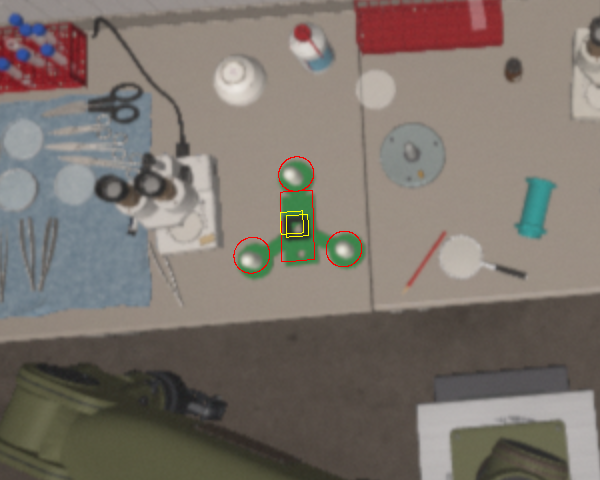

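```bash
cat > rel.py <<'E'
# rel.py x y z azx : remaining for tool-down pose with tool x at azimuth azx
from h import *; import sys
def rel(P,Rt):
    o=obs(); Rc=R.from_rotvec(o['orientation']).as_matrix()
    print('ee',o['ee_pos'].round(4),'F',o['force'].round(1),'gap',round(o['finger_gap'],4),'q',o['qpos'].round(2),'t',round(o['time_s'],2))
    print('turn deg',np.degrees(R.from_matrix(Rc.T@Rt).as_rotvec()).round(2),'shift now-axes',(Rc.T@(np.array(P)-o['ee_pos'])).round(4),'shift target-axes',(Rt.T@(np.array(P)-o['ee_pos'])).round(4))
def down(az):
    a=np.radians(az); x=np.array([np.cos(a),np.sin(a),0]); z=np.array([0,0,-1.]); return np.c_[x,np.cross(z,x),z]
if __name__=='__main__':
    v=[float(a) for a in sys.argv[1:5]]; rel(v[:3],down(v[3]))
E
python3 -m creep '0 0 -10 0 0 0 1; 0 0 -10 0 0 0 1; 0 0 -10 0 0 0 1; 0 0 -10 0 0 0 1; 0 0 -9.4 0 0 0 1; 0 0 0 -0.024 0 0 1; 0 0 0 0 0 0 1;0 0 0 0 0 0 1'; python3 rel.py .4813 .3556 .09 181.75
```

```text
time_s: 6.22
ee_pos: [0.4828, 0.3571, 0.2444]
orientation: [-0.046, 3.141, 0.001]
force: [-0.5, -0.5, -0.2]
finger_gap: 0.0853
ee [0.4828 0.3571 0.2444] F [-0.5 -0.5 -0.2] gap 0.0853 q [ 0.64  0.42 -0.06  1.09  0.    0.61] t 6.22
turn deg [ 0.02  0.   -0.08] shift now-axes [ 0.0016 -0.0015  0.1544] shift target-axes [ 0.0016 -0.0014  0.1544]
```

```bash
python3 -m creep '0 0 0 0.0016 -0.0014 0.04 1; 0 0 0 0 0 0.04 1; 0 0 0 0 0 0.03 1; 0 0 0 0 0 0 1; 0 0 0 0 0 0 1'; python3 rel.py .4813 .3556 .09 181.75;python3 - <<'E'
from h import *
cam('wrist','w3.png')
E
```

```text
time_s: 6.85
ee_pos: [0.4817, 0.3562, 0.1352]
orientation: [-0.047, 3.14, 0.001]
force: [0.9, -0.7, 0.4]
finger_gap: 0.0855
ee [0.4817 0.3562 0.1352] F [ 0.9 -0.7  0.4] gap 0.0855 q [ 0.64  0.5  -0.23  0.84  0.    0.61] t 6.85
turn deg [ 0.05  0.07 -0.04] shift now-axes [ 0.0004 -0.0006  0.0452] shift target-axes [ 0.0004 -0.0006  0.0452]
```

View pics/w3.png

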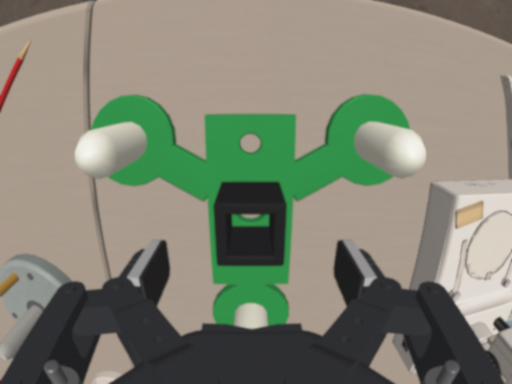

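```bash
python3 -m creep '0 0 0 0.0004 -0.0006 0.025 1; 0 0 0 0 0 0.02 1; 0 0 0 0 0 0 1; 0 0 0 0 0 0 0; 0 0 0 0 0 0 0; 0 0 0 0 0 0 0; 0 0 0 0 0 0 0' 80; python3 rel.py .4813 .3556 .09 181.75
```

```text
time_s: 7.78
ee_pos: [0.4818, 0.3554, 0.0903]
orientation: [-0.046, 3.139, 0.002]
force: [0.1, -1.1, 6.3]
finger_gap: 0.0393
ee [0.4818 0.3554 0.0903] F [ 0.1 -1.1  6.3] gap 0.0393 q [ 0.64  0.54 -0.29  0.74 -0.    0.61] t 7.78
turn deg [ 0.05  0.12 -0.06] shift now-axes [0.0005 0.0002 0.0003] shift target-axes [0.0005 0.0002 0.0003]
```

```bash
python3 -m creep '0 0 0 0 0 -0.03 0; 0 0 0 0 0 -0.05 0; 0 0 0 0 0 -0.05 0; 0 0 0 0 0 -0.02 0; 0 0 0 0 0 0 0; 0 0 0 0 0 0 0'; python3 - <<'E'
from deckfit import *
c=cam('wrist','w4.png'); o=c['o']; print(o['ee_pos'],o['finger_gap'],o['force'])
cam('scene','s4.png')
E
```

```text
time_s: 8.52
ee_pos: [0.48, 0.3544, 0.237]
orientation: [0.046, -3.138, 0.003]
force: [-0.7, -0.3, -4.8]
finger_gap: 0.0391
[0.48001659 0.35439191 0.23696469] 0.03914650965938259 [-0.73256075 -0.27473579 -4.79373551]
```

View pics/w4.png

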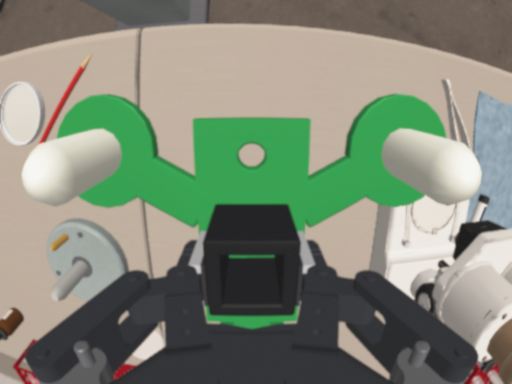

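View pics/s4.png

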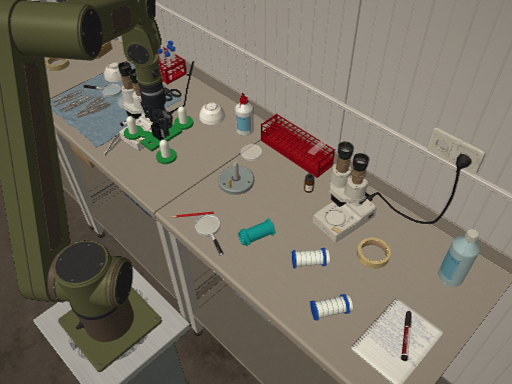

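```bash
python3 - <<'E'
from h import *
import glob
c=cam('wrist'); n='wrist'; o=c['o']; img=c['image']
Rc=R.from_rotvec(o['orientation']).as_matrix()
def tool(P): return Rc.T@(np.array(P)-o['ee_pos'])
zt=o['ee_pos'][2]-.0903+.01
g=cv2.cvtColor(img,cv2.COLOR_RGB2HSV)
m=((g[...,0]>55)&(g[...,0]<85)&(g[...,1]>110)).astype(np.uint8)
sub=1-m[135:175,230:275]; nn,l,s,ce=cv2.connectedComponentsWithStats(sub.astype(np.uint8)); 
print([(s[i,4],ce[i]+[230,135]) for i in range(1,nn)])
i=1+np.argmin([np.hypot(*(ce[k]-[22,20])) for k in range(1,nn)]); u=ce[i]+[230,135]
print('pinhole tool',tool(onz(c,n,*u,zt)).round(4), 'low z', tool(onz(c,n,*u,zt-.005)).round(4))
# plate front edge y=118
for u in [(193,120),(310,119)]: print(tool(onz(c,n,*u,zt)).round(4))
cr=cv2.resize(img[190:340,180:320],None,fx=4,fy=4,interpolation=2)[:,:,::-1]; cv2.imwrite('pics/c4.png',cr)
cr=cv2.resize(img[205:320,30:150],None,fx=5,fy=5,interpolation=2)[:,:,::-1]; cv2.imwrite('pics/c5.png',cr)
for l in ['shaft_foot','pin_foot','base']: print(l,find(c,n,l))
E
```

```text
[(np.int32(541), array([251.22920518, 154.34935305]))]
pinhole tool [0.0473 0.0003 0.0805] low z [0.0464 0.0003 0.0855]
[ 0.0655 -0.0295  0.0806]
[0.0661 0.0303 0.0805]
shaft_foot [(0.77, array([0.5916, 0.1448, 0.0146])), (0.28, array([0.4413, 0.3552, 0.1592]))]
pin_foot [(0.61, array([0.5935, 0.1446, 0.0204])), (0.15, array([0.444 , 0.3499, 0.1573]))]
base [(0.96, array([0.592 , 0.1449, 0.0182]))]
```

View pics/c4.png

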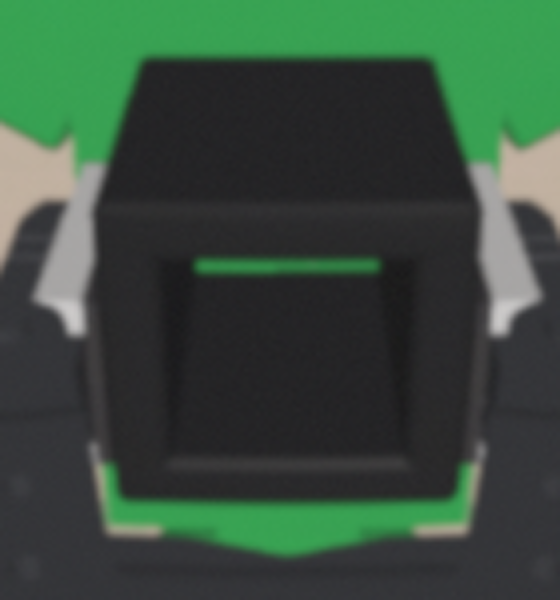

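View pics/c5.png

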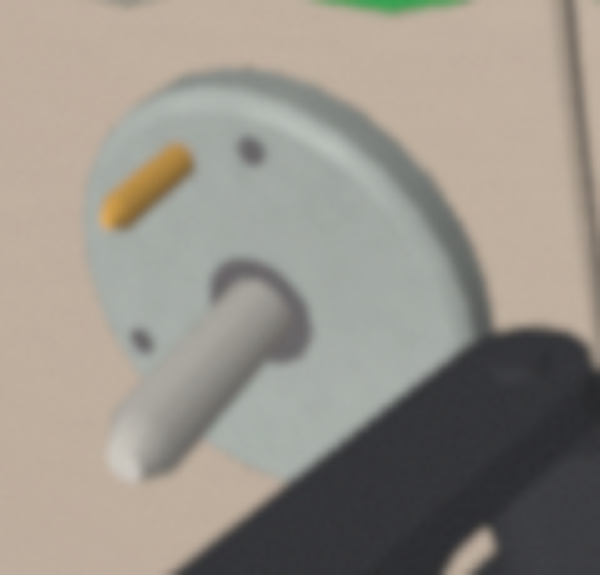

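```bash
python3 -m creep '0 0 0 -0.038 -0.025 -0.037 0; 0 0 0 -0.038 -0.025 -0.037 0; 0 0 0 -0.038 -0.025 -0.037 0; 0 0 -9.8 0 0 0 0; 0 0 -9.8 0 0 0 0; 0 0 -9.8 0 0 0 0; 0 0 -9.8 0 0 0 0; 0 0 -9.8 0 0 0 0; 0 0 -9.8 0 0 0 0; 0 0 -9.8 0 0 0 0; 0 0 -9.8 0 0 0 0; 0 0 -9.8 0 0 0 0' ; python3 -m creep '0 0 0 0 0 0 0; 0 0 0 0 0 0 0; 0 0 0 0 0 0 0';python3 rel.py .595 .282 .35 270; python3 - <<'E'
from h import *
c=cam('wrist','w5.png')
for l in ['shaft_foot','pin_foot','base']: print(l,find(c,'wrist',l))
E
```

```text
time_s: 10.32
ee_pos: [0.5971, 0.2835, 0.3493]
orientation: [2.225, -2.217, -0.001]
force: [-0.1, 0.5, -5.0]
finger_gap: 0.0391
time_s: 10.7
ee_pos: [0.5972, 0.2835, 0.3498]
orientation: [2.218, -2.225, -0.0]
force: [-0.5, 0.9, -4.6]
finger_gap: 0.0392
ee [0.5972 0.2835 0.3498] F [-0.5  0.9 -4.6] gap 0.0392 q [ 0.44  0.5   0.35  1.42 -0.   -1.12] t 10.7
turn deg [ 0.01 -0.01 -0.18] shift now-axes [ 0.0015  0.0022 -0.0002] shift target-axes [ 0.0015  0.0022 -0.0002]
shaft_foot [(0.83, array([0.6037, 0.1439, 0.0142]))]
pin_foot [(0.65, array([0.6025, 0.1386, 0.0195]))]
base [(0.7, array([0.6024, 0.1393, 0.0204]))]
```

View pics/w5.png

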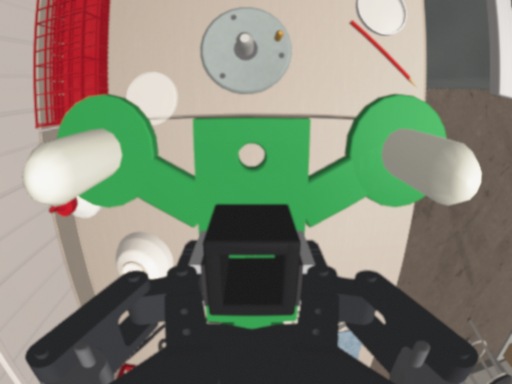

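```bash
cat > basefit.py <<'E'
from fit import *
from scipy.optimize import least_squares
def basefit(c,n,uv,fname,z=.018):
    img=c['image']; h=cv2.cvtColor(img,cv2.COLOR_RGB2HSV).astype(int)
    m=((h[...,0]>35)&(h[...,0]<110)&(h[...,1]>8)&(h[...,1]<75)&(h[...,2]>70)).astype(np.uint8)
    m=cv2.morphologyEx(m,cv2.MORPH_OPEN,np.ones((3,3)))
    m=keep(m,np.array(uv)); cn,_=cv2.findContours(m,0,1); e=cv2.convexHull(max(cn,key=len))
    # dense edge of hull
    mm=np.zeros_like(m); cv2.fillPoly(mm,[e],1); cn,_=cv2.findContours(mm,0,1); e=cn[0][:,0,:]
    E=np.array([onz(c,n,*q,z)[:2] for q in e])
    s=least_squares(lambda p:np.hypot(*(E-p[:2]).T)-p[2],[*E.mean(0),.062],loss='soft_l1',f_scale=.001)
    print('base centre',s.x.round(4),'rms',np.sqrt(np.mean(s.fun**2)).round(5),len(E),m.sum())
    b=((h[...,0]>12)&(h[...,0]<28)&(h[...,1]>120)).astype(np.uint8)&mm
    ys,xs=np.nonzero(b); print('pin blob',len(xs),xs.mean(),ys.mean(),xs.min(),xs.max(),ys.min(),ys.max())
    vis=cv2.resize(img,None,fx=4,fy=4,interpolation=2)[:,:,::-1].copy()
    t=np.linspace(0,2*np.pi,60); cv2.polylines(vis,[pj(c,n,np.c_[s.x[0]+s.x[2]*np.cos(t),s.x[1]+s.x[2]*np.sin(t),t*0+z],4)],True,(0,0,255),1)
    return s.x,vis,b
def pinfit(c,n,ctr,b):
    # find azimuth best explaining pin blob: axis from z=.018 to .053 at radius .045
    ys,xs=np.nonzero(b); best=[]
    P=np.c_[xs,ys].astype(float)
    for az in np.radians(np.arange(0,360,.5)):
        q=np.array([ctr[0]+.045*np.cos(az),ctr[1]+.045*np.sin(az)])
        C=[proj(c,n,[*q,zz]) for zz in np.linspace(.018,.053,8)]
        best.append((np.abs(np.mean(C,0)-P.mean(0)).sum(),np.degrees(az)))
    print('pin az',min(best)); return min(best)[1]
E
python3 - <<'E'
from basefit import *
n='wrist'; c=cam(n); x,vis,b=basefit(c,n,(246,50),'')
az=pinfit(c,n,x,b); a=np.radians(az)
q=[x[0]+.045*np.cos(a),x[1]+.045*np.sin(a)]
for zz in (.018,.053): cv2.circle(vis,tuple(int(v*4) for v in proj(c,n,[*q,zz])),4,(255,0,0),-1)
for zz in (.018,.088): cv2.circle(vis,tuple(int(v*4) for v in proj(c,n,[*x[:2],zz])),4,(255,0,255),-1)
cv2.imwrite('pics/b1.png',vis[0:420,760:1220])
E
```

```text
base centre [0.6044 0.1387 0.0579] rms 0.00133 239 3747
pin blob 43 278.90697674418607 35.04651162790697 276 282 31 39
pin az (np.float64(0.5125877173036955), np.float64(201.00000000000003))
```

View pics/b1.png

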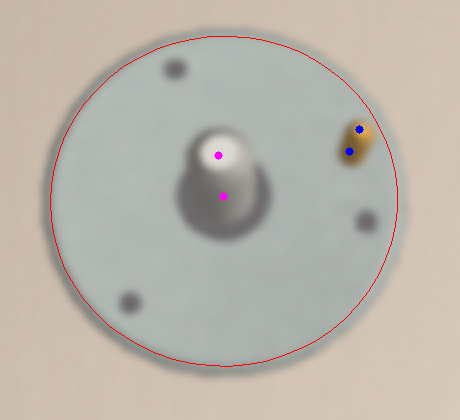

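```bash
python3 - <<'E'
from h import *
c=cam('top'); print(onz(c,'top',230,118,0),onz(c,'top',230,108,0),onz(c,'top',230,135,0.05),onz(c,'top',165,130,.15))
E
```

```text
[0.89350175 0.06636741 0.        ] [0.93533003 0.06354972 0.        ] [0.80574228 0.06929217 0.05      ] [0.80738287 0.29449895 0.15      ]
```

```bash
python3 -m creep '0 0 0 0.033 -0.042 0 0; 0 0 0 0.033 -0.042 0 0; 0 0 0 0.033 -0.042 0 0; 0 0 9.86 0 0 0 0; 0 0 9.86 0 0 0 0; 0 0 9.86 0 0 0 0; 0 0 9.86 0 0 0 0; 0 0 9.86 0 0 0 0; 0 0 9.86 0 0 0 0; 0 0 9.86 0 0 0 0; 0 0 0 0 0 0 0; 0 0 0 0 0 0 0' ; python3 -m creep '0 0 0 0 0 0 0; 0 0 0 0 0 0 0'
python3 rel.py .725 .185 .35 201; python3 - <<'E'
from basefit import *
n='wrist'; c=cam(n,'w6.png'); print(find(c,n,'base'));u=proj(c,n,[.6044,.1387,.018]); print(u); x,vis,b=basefit(c,n,u,'')
az=pinfit(c,n,x,b); a=np.radians(az)
q=[x[0]+.045*np.cos(a),x[1]+.045*np.sin(a)]
for zz in (.018,.053): cv2.circle(vis,tuple(int(v*4) for v in proj(c,n,[*q,zz])),4,(255,0,0),-1)
for zz in (.018,.088): cv2.circle(vis,tuple(int(v*4) for v in proj(c,n,[*x[:2],zz])),4,(255,0,255),-1)
cv2.imwrite('pics/b2.png',vis[0:420,760:1220])
E
```

```text
time_s: 12.5
ee_pos: [0.723, 0.1842, 0.3498]
orientation: [0.573, -3.089, -0.0]
force: [0.5, 0.2, -4.6]
finger_gap: 0.039
time_s: 12.75
ee_pos: [0.723, 0.1842, 0.3499]
orientation: [-0.57, 3.089, -0.0]
force: [-0.7, 0.5, -3.7]
finger_gap: 0.0389
ee [0.723  0.1842 0.3499] F [-0.7  0.5 -3.7] gap 0.0389 q [ 0.25  0.69  0.69  1.58 -0.   -0.12] t 12.75
turn deg [-0.    0.   -0.09] shift now-axes [-0.0022  0.     -0.0001] shift target-axes [-0.0022  0.     -0.0001]
[(0.89, array([0.6086, 0.139 , 0.0206]))]
[250.97680847  61.96993839]
base centre [0.6036 0.1245 0.0483] rms 0.0061 203 1799
pin blob 45 250.95555555555555 26.42222222222222 249 253 22 31
pin az (np.float64(2.5961405188100493), np.float64(184.0))
```

View pics/b2.png

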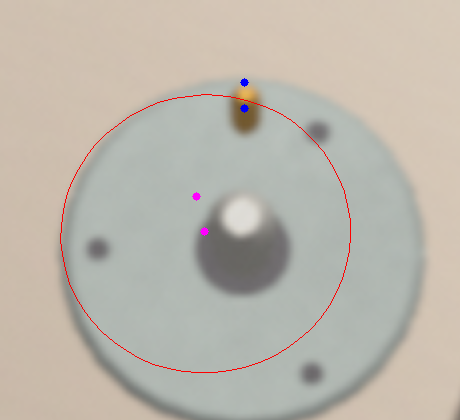

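View pics/w6.png

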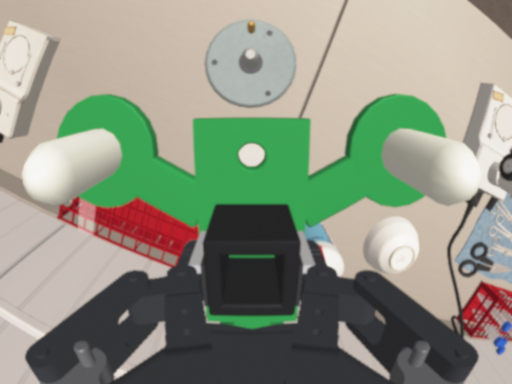

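```bash
python3 - <<'E'
from basefit import *
n='wrist'; c=cam(n); x=np.array([.6044,.1387])
print('tip',proj(c,n,[*x,.088]),'seen 250.3,53.7')
print('ring',onz(c,n,250.75,62,.018),'tip',onz(c,n,250.3,53.7,.088),'pintip',onz(c,n,251.2,24,.053))
for az in (199,200,201,202,203):
    a=np.radians(az); print(az,[proj(c,n,[x[0]+.045*np.cos(a),x[1]+.045*np.sin(a),z]).round(1).tolist() for z in (.018,.053)])
img=c['image']; h=cv2.cvtColor(img,cv2.COLOR_RGB2HSV).astype(int); g=img.astype(int)
m=((g[...,0]-g[...,2])<8).astype(np.uint8); m[115:]=0; m[:,:195]=0; m[:,305:]=0
m=cv2.morphologyEx(m,cv2.MORPH_OPEN,np.ones((3,3))); m=keep(m,np.array([251,62])); cn,_=cv2.findContours(m,0,1); e=cv2.convexHull(max(cn,key=len))
mm=np.zeros_like(m); cv2.fillPoly(mm,[e],1); cn,_=cv2.findContours(mm,0,1); e=cn[0][:,0,:]; print(cv2.boundingRect(e))
for z in (.018,.012):
    E=np.array([onz(c,n,*q,z)[:2] for q in e]); s=least_squares(lambda p:np.hypot(*(E-p[:2]).T)-p[2],[*E.mean(0),.062],loss='soft_l1',f_scale=.001); print(z,s.x,np.std(s.fun))
E
```

```text
tip [250.86680844  54.0979923 ] seen 250.3,53.7
ring [0.60449078 0.13847034 0.018     ] tip [0.60419423 0.13795794 0.088     ] pintip [0.56285269 0.12323335 0.053     ]
199 [[252.0, 29.9], [252.1, 23.5]]
200 [[251.5, 29.9], [251.5, 23.5]]
201 [[250.9, 29.9], [250.8, 23.5]]
202 [[250.3, 29.9], [250.2, 23.5]]
203 [[249.7, 29.9], [249.5, 23.5]]
(206, 21, 90, 86)
0.018 [0.60522354 0.13800198 0.0596259 ] 0.00044376745342476537
0.012 [0.60451549 0.13770988 0.06051447] 0.00045038749669516087
```

```bash
python3 - <<'E'
from h import *
c=cam('top'); print(onz(c,'top',199,157,0.01),onz(c,'top',189,157,0.01))
E
python3 rel.py .6055 .1383 .20 200.8
```

```text
[0.74071073 0.19534301 0.01      ] [0.74375034 0.23360019 0.01      ]
ee [0.723  0.1842 0.3499] F [ 0.8  0.3 -4.7] gap 0.0389 q [ 0.25  0.69  0.69  1.58  0.   -0.12] t 12.95
turn deg [0.   0.   0.09] shift now-axes [ 0.1261 -0.001   0.1499] shift target-axes [ 0.1261 -0.0012  0.1499]
```

```bash
python3 - <<'E'
import cv2
b=cv2.imread('pics/scene0.png'); cv2.imwrite('pics/c7.png',cv2.resize(b[130:210,200:300],None,fx=6,fy=6,interpolation=2))
b=cv2.imread('pics/w5.png'); cv2.imwrite('pics/c8.png',cv2.resize(b[60:140,100:200],None,fx=6,fy=6,interpolation=2))
E
python3 -m creep '0 0 0 0.042 0 0 0; 0 0 0 0.042 -0.001 0 0; 0 0 0 0.042 0 0 0; 0 0 0 0 0 0.05 0;0 0 0 0 0 0.05 0;0 0 0 0 0 0.05 0; 0 0 0 0 0 0 0; 0 0 0 0 0 0 0'
python3 rel.py .6055 .1383 .20 200.8; python3 - <<'E'
from h import *
c=cam('wrist','w7.png');c=cam('scene','s7.png')
E
```

```text
time_s: 13.95
ee_pos: [0.6068, 0.1387, 0.2019]
orientation: [-0.569, 3.087, 0.0]
force: [-0.3, 0.6, -3.5]
finger_gap: 0.0388
ee [0.6068 0.1387 0.2019] F [-0.3  0.6 -3.5] gap 0.0388 q [ 0.22  0.48 -0.07  1.02 -0.   -0.14] t 13.95
turn deg [-0.02  0.16  0.08] shift now-axes [0.0014 0.0001 0.0019] shift target-axes [0.0014 0.0001 0.0019]
```

View pics/c7.png

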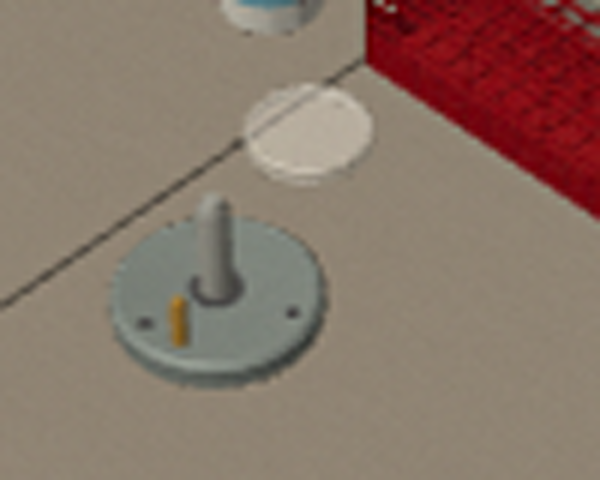

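View pics/w7.png

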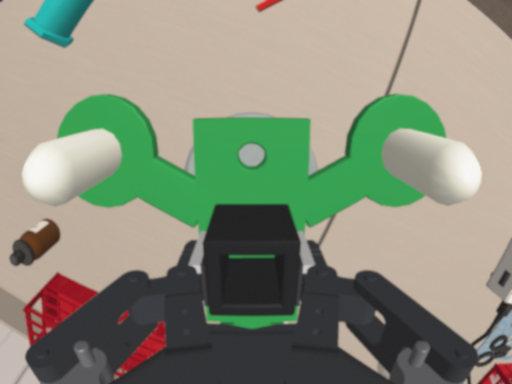

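View pics/s7.png

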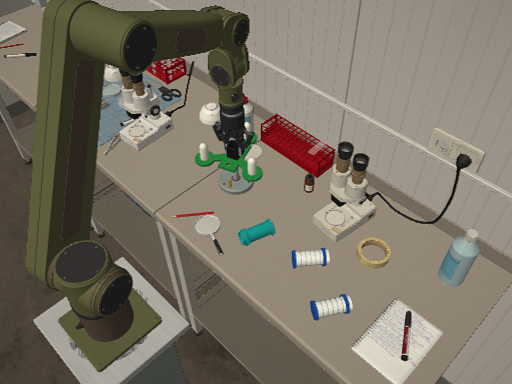

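```bash
python3 -m creep '0 0 0 0.0014 0.0001 0.01 0; 0 0 0 0 0 0.008 0; 0 0 0 0 0 0 0; 0 0 0 0 0 0 0'
python3 rel.py .6055 .1383 .18 200.8; python3 - <<'E'
from h import *
c=cam('wrist','w8.png'); cv2.imwrite('pics/c9.png',cv2.resize(c['image'][100:340,170:330],None,fx=3,fy=2.5,interpolation=2)[:,:,::-1])
P=c['o']['ee_pos']
for z in (.053,.047): print('pin',proj(c,'wrist',[.6045+.045*np.cos(np.radians(200.8)),.1383+.045*np.sin(np.radians(200.8)),z]))
E
```

```text
time_s: 14.55
ee_pos: [0.6042, 0.138, 0.1818]
orientation: [0.569, -3.089, -0.0]
force: [0.1, -0.3, -4.7]
finger_gap: 0.0392
ee [0.6042 0.138  0.1818] F [ 0.1 -0.3 -4.7] gap 0.0392 q [ 0.22  0.49 -0.11  0.97  0.   -0.14] t 14.55
turn deg [ 0.   -0.01  0.07] shift now-axes [-0.0013 -0.0002  0.0018] shift target-axes [-0.0013 -0.0002  0.0018]
pin [251.34482376 145.21694367]
pin [251.3423449  143.92128377]
```

View pics/c9.png

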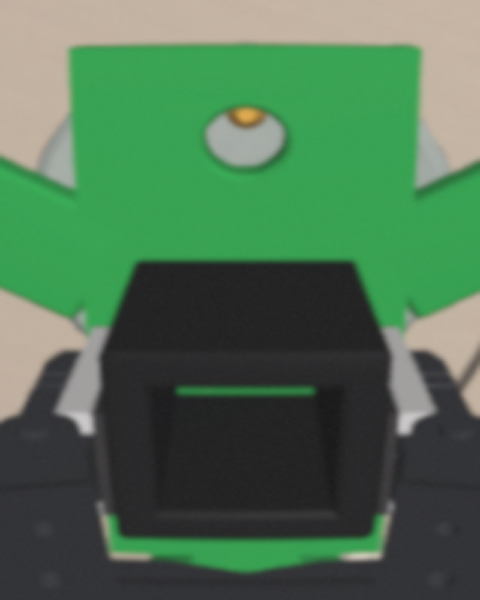

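```bash
python3 -m creep '0 0 0 0 0 0 0; 0 0 0 0 0 0 0';python3 -m creep '0 0 0 0 0 0 0';  python3 rel.py .6055 .1383 .18 200.8
```

```text
time_s: 14.85
ee_pos: [0.6044, 0.138, 0.1821]
orientation: [-0.569, 3.089, 0.0]
force: [0.2, 0.1, -4.7]
finger_gap: 0.0389
time_s: 14.98
ee_pos: [0.6043, 0.138, 0.182]
orientation: [-0.569, 3.089, -0.0]
force: [-0.2, -0.0, -4.1]
finger_gap: 0.0391
ee [0.6043 0.138  0.182 ] F [-0.2 -0.  -4.1] gap 0.0391 q [ 0.22  0.49 -0.11  0.97 -0.   -0.14] t 14.97
turn deg [-0.    0.01  0.07] shift now-axes [-0.0012 -0.0002  0.002 ] shift target-axes [-0.0012 -0.0002  0.002 ]
```

```bash
python3 -m creep '0 0 0 -0.0012 0 0 0; 0 0 0 0 0 0 0; 0 0 0 0 0 0.003 0; 0 0 0 0 0 0.003 0; 0 0 0 0 0 0.003 0; 0 0 0 0 0 0 0'; python3 rel.py .6055 .1383 .17 200.8;  python3 -m creep '0 0 0 0 0 0.003 0; 0 0 0 0 0 0.003 0; 0 0 0 0 0 0.003 0; 0 0 0 0 0 0 0'; python3 rel.py .6055 .1383 .17 200.8
```

```text
time_s: 15.72
ee_pos: [0.6051, 0.1383, 0.1724]
orientation: [0.569, -3.089, 0.0]
force: [0.7, -0.8, -3.8]
finger_gap: 0.0392
ee [0.6051 0.1383 0.1724] F [ 0.7 -0.8 -3.8] gap 0.0392 q [ 0.22  0.5  -0.12  0.95  0.   -0.14] t 15.72
turn deg [ 0.01 -0.05  0.07] shift now-axes [-0.0004 -0.0002  0.0024] shift target-axes [-0.0004 -0.0002  0.0024]
time_s: 16.23
ee_pos: [0.6051, 0.1384, 0.1635]
orientation: [0.569, -3.089, 0.0]
force: [0.9, 0.1, -3.8]
finger_gap: 0.0393
ee [0.6051 0.1384 0.1635] F [ 0.9  0.1 -3.8] gap 0.0393 q [ 0.22  0.51 -0.13  0.93 -0.   -0.14] t 16.23
turn deg [ 0.01 -0.04  0.07] shift now-axes [-0.0003 -0.0002 -0.0065] shift target-axes [-0.0003 -0.0002 -0.0065]
```

```bash
python3 -m creep '0 0 0 0 0 0.005 0; 0 0 0 0 0 0.005 0; 0 0 0 0 0 0.004 0; 0 0 0 0 0 0 0;0 0 0 0 0 0 0'; python3 rel.py .6055 .1383 .17 200.8; python3 - <<'E'
from h import *
c=cam('wrist','w10.png'); cv2.imwrite('pics/c10.png',cv2.resize(c['image'][100:340,170:330],None,fx=3,fy=2.5,interpolation=2)[:,:,::-1])
E
```

```text
time_s: 16.85
ee_pos: [0.6055, 0.1385, 0.15]
orientation: [-0.569, 3.089, 0.0]
force: [-0.0, -0.2, -4.8]
finger_gap: 0.0393
ee [0.6055 0.1385 0.15  ] F [-0.  -0.2 -4.8] gap 0.0393 q [ 0.22  0.52 -0.15  0.9   0.   -0.14] t 16.85
turn deg [-0.    0.01  0.07] shift now-axes [ 0.     -0.0002 -0.02  ] shift target-axes [ 0.     -0.0002 -0.02  ]
```

View pics/c10.png

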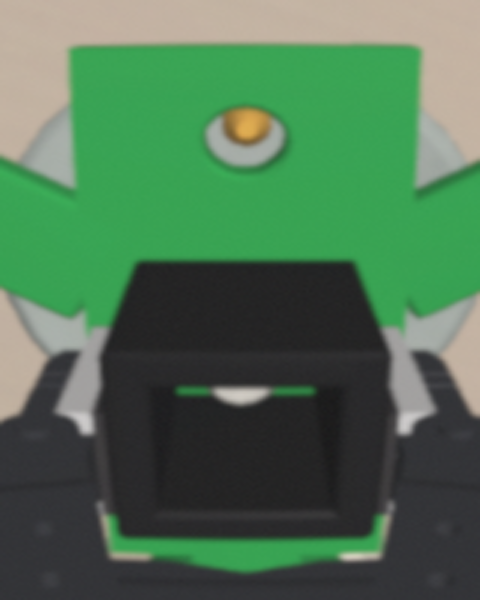

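```bash
python3 -m creep '0 0 0 0 -0.0004 0.006 0; 0 0 0 0 0 0.006 0; 0 0 0 0 0 0.006 0; 0 0 0 0 0 0 0;0 0 0 0 0 0 0'; python3 rel.py .6055 .1383 .1083 200.8; python3 -m creep '0 0 0 0 0 0.006 0; 0 0 0 0 0 0.006 0; 0 0 0 0 0 0.006 0; 0 0 0 0 0 0 0;0 0 0 0 0 0 0'; python3 rel.py .6055 .1383 .1083 200.8;
```

```text
time_s: 17.52
ee_pos: [0.6056, 0.1381, 0.1319]
orientation: [0.569, -3.09, -0.0]
force: [-0.4, 0.8, -4.6]
finger_gap: 0.0391
ee [0.6056 0.1381 0.1319] F [-0.4  0.8 -4.6] gap 0.0391 q [ 0.22  0.53 -0.18  0.86  0.   -0.14] t 17.52
turn deg [ 0.   -0.    0.07] shift now-axes [-0.      0.0002  0.0236] shift target-axes [-0.      0.0002  0.0236]
time_s: 18.15
ee_pos: [0.6055, 0.1381, 0.1139]
orientation: [0.569, -3.09, 0.0]
force: [0.4, -0.1, -4.7]
finger_gap: 0.0391
ee [0.6055 0.1381 0.1139] F [ 0.4 -0.1 -4.7] gap 0.0391 q [ 0.22  0.55 -0.2   0.82 -0.   -0.14] t 18.15
turn deg [ 0.   -0.01  0.07] shift now-axes [-0.      0.0002  0.0056] shift target-axes [-0.      0.0002  0.0056]
```

```bash
python3 -m creep '0 0 0 0 0 0.003 0; 0 0 0 0 0 0.002 0; 0 0 0 0 0 0.001 0; 0 0 0 0 0 0 0;0 0 0 0 0 0 0'; python3 rel.py .6055 .1383 .1083 200.8
```

```text
time_s: 18.77
ee_pos: [0.6054, 0.138, 0.1083]
orientation: [-0.569, 3.09, -0.0]
force: [-2.9, -0.8, 1.7]
finger_gap: 0.0391
ee [0.6054 0.138  0.1083] F [-2.9 -0.8  1.7] gap 0.0391 q [ 0.22  0.56 -0.2   0.81 -0.   -0.14] t 18.77
turn deg [-0.    0.01  0.07] shift now-axes [-0.0002  0.0002  0.    ] shift target-axes [-0.0002  0.0002  0.    ]
```

```bash
python3 -m creep '0 0 0 0 0 0 1;0 0 0 0 0 0 1;0 0 0 0 0 0 1;0 0 0 0 0 0 1; 0 0 0 0 0 -0.04 1; 0 0 0 0 0 -0.05 1; 0 0 0 0 0 -0.06 1; 0 0 0 0 0 -0.06 1;0 0 0 0 0 0 1;0 0 0 0 0 0 1'; python3 - <<'E'
from deckfit import *
c=cam('wrist','w11.png'); c2=cam('scene'); cv2.imwrite('pics/s11.png',cv2.resize(c2['image'][120:330,180:400],None,fx=3.5,fy=2.8,interpolation=2)[:,:,::-1]); print(find(c,'wrist','deck'))
c=cam('wrist')
deckfit(c,'wrist',(251,190),[.6045,.1383,.363],'f11.png',False,z0=.028)
deckfit(c,'wrist',(251,190),[.6045,.1383,.363],None,True,z0=.028)
E
```

```text
time_s: 20.02
ee_pos: [0.6054, 0.1381, 0.3178]
orientation: [-0.569, 3.089, -0.0]
force: [-0.5, 0.9, -0.1]
finger_gap: 0.0853
[(0.57, array([0.5872, 0.1452, 0.0291]))]
fit [0.6048 0.1384 0.364 ] yaw 20.85 rms mm 2.5799999999999996 0.32 [np.float64(-3.32), np.float64(-2.52), np.float64(-2.29), np.float64(-1.34), np.float64(-0.94), np.float64(-1.56)]
fit [0.606  0.1384 0.3644 0.0134] yaw 20.88 rms mm 1.77 0.37 [np.float64(-0.18), np.float64(-0.0), np.float64(0.03), np.float64(-0.3), np.float64(-0.43), np.float64(-0.91)]
```

View pics/w11.png

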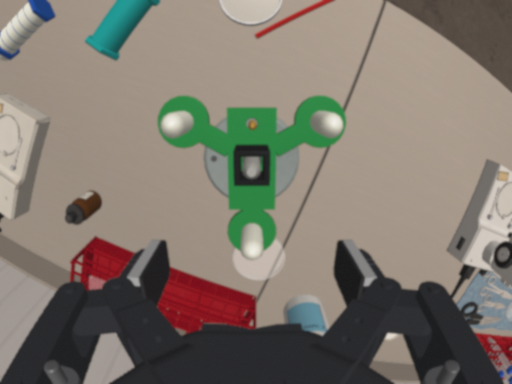

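View pics/s11.png

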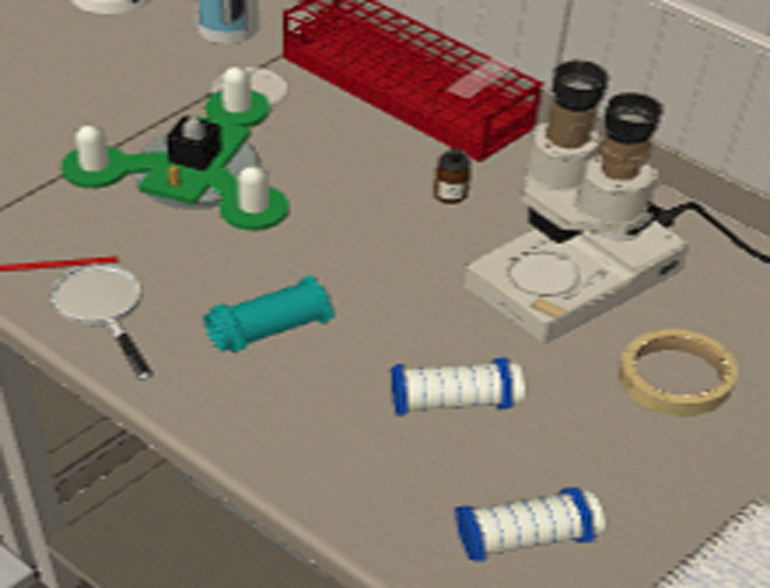

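```bash
python3 -m creep '0 0 0 0.05 -0.02 0 1; 0 0 0 0.03 -0.046 0 1; 0 0 0 0.025 -0.047 0 1; 0 0 0 0.025 -0.047 0 1; 0 0 0 0.025 -0.047 0 1; 0 0 0 0.025 -0.047 0 1; 0 0 0 0.025 -0.047 0 1; 0 0 0 0.025 -0.047 0 1; 0 0 0 0.003 -0.053 0 1; 0 0 0 0 0 0 1; 0 0 0 0 0 0 1; 0 0 0 0 0 0 1'; python3 - <<'E'
from h import *
c=cam('wrist','w12.png'); print(c['o']['ee_pos'],c['o']['qpos'].round(2))
for l in ['cylinder1','cylinder1_mouth']: print(l,[(a,b,proj(c,'wrist',b).round()) for a,b in find(c,'wrist',l)])
E
```

```text
time_s: 21.72
ee_pos: [0.5304, -0.3183, 0.3176]
orientation: [0.571, -3.088, -0.002]
force: [0.1, 0.3, 0.0]
finger_gap: 0.0854
[ 0.53040652 -0.31826506  0.31762346] [-0.54  0.42  0.14  1.29  0.   -0.91]
cylinder1 [(0.73, array([ 0.4789, -0.0973,  0.0425]), array([416., 189.])), (0.69, array([ 0.5262, -0.2635,  0.0476]), array([295., 178.])), (0.65, array([ 0.4422, -0.4036,  0.0465]), array([208.,  68.]))]
cylinder1_mouth []
```

View pics/w12.png

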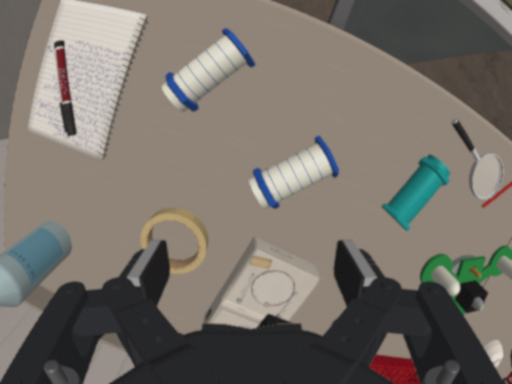

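```bash
cat > cyl.py <<'E'
from fit import *
def cyl(c,n,uv,vis=None,zs=.026):
    img=c['image'].astype(int); h=cv2.cvtColor(c['image'],cv2.COLOR_RGB2HSV).astype(int)
    blue=(h[...,0]>105)&(h[...,0]<128)&(h[...,1]>130)
    white=(h[...,1]<45)&(h[...,2]>165)
    m=(blue|white).astype(np.uint8); m=cv2.morphologyEx(m,cv2.MORPH_OPEN,np.ones((3,3))); m=cv2.morphologyEx(m,cv2.MORPH_CLOSE,np.ones((5,5)))
    k=keep(m,np.array(uv)); print('area',k.sum(),'bluepx',(blue&(k>0)).sum())
    b=(blue&(k>0)).astype(np.uint8)
    ys,xs=np.nonzero(k); P=np.array([onz(c,n,x,y,zs)[:2] for x,y in zip(xs,ys)])
    ys,xs=np.nonzero(b); Bp=np.array([onz(c,n,x,y,zs)[:2] for x,y in zip(xs,ys)])
    r=cv2.minAreaRect((P*1e4).astype(np.float32)); print('rect',np.round(r[0],1),np.round(r[1],1),round(r[2],1))
    ctr=P.mean(0); w,V=np.linalg.eigh(np.cov(P.T)); a=V[:,1]
    if len(Bp):
        s=(Bp-np.array(r[0])/1e4)@a; lo,hi=s[s<0],s[s>=0]; print('blue groups along axis',np.median(lo).round(4),len(lo),np.median(hi).round(4),len(hi), 'extent',((P-np.array(r[0])/1e4)@a).min().round(4),((P-np.array(r[0])/1e4)@a).max().round(4))
        mouth=a if abs(np.median(lo))>abs(np.median(hi)) else -a
        print('centre',np.array(r[0])/1e4,'mouth az',np.degrees(np.arctan2(mouth[1],mouth[0])).round(1))
        if vis is not None:
            q=np.array(r[0])/1e4
            for s_,col in ((-.0525,(0,255,0)),(.0525,(0,0,255))):
                cv2.circle(vis,tuple(int(2*v) for v in proj(c,n,[*(q+s_*mouth),.026])),4,col,-1)
        return np.array(r[0])/1e4,mouth
E
python3 - <<'E'
from cyl import *
n='wrist'; c=cam(n); vis=cv2.resize(c['image'],None,fx=2,fy=2)[:,:,::-1].copy()
cyl(c,n,(295,172),vis); cyl(c,n,(208,70),vis); cv2.imwrite('pics/v12.png',vis[0:450,280:720])
E
```

```text
area 2685 bluepx 417
rect [ 5271.2 -2637.6] [ 560.3 1113.7] 49.9
blue groups along axis -0.0396 233 0.0519 184 extent -0.0556 0.0559
centre [ 0.52712417 -0.26376423] mouth az -40.9
area 2631 bluepx 489
rect [ 4470.2 -4098. ] [ 562.9 1114.8] 57.9
blue groups along axis -0.0393 278 0.0522 211 extent -0.0558 0.0557
centre [ 0.44701719 -0.40979951] mouth az -32.6
```

View pics/v12.png

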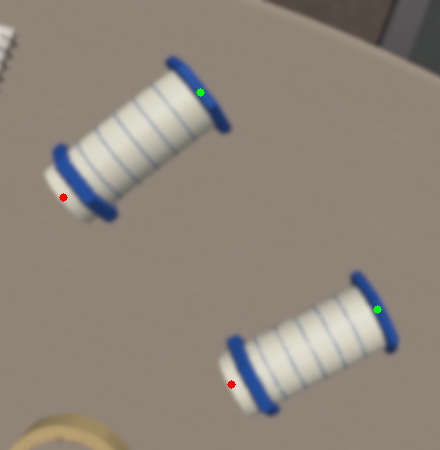

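```bash
cat > pose.py <<'E'
# python3 pose.py gx gy gz azm back opt  : tool z leans 45deg along az; opt 'in' (x inward-down) or 'up' (x outward-up); TCP=G-back*z
from rel import *
def tgt(az,opt,tilt=45):
    a=np.radians(az); t=np.radians(tilt); m=np.array([np.cos(a),np.sin(a),0]); up=np.array([0,0,1.])
    z=np.cos(t)*m-np.sin(t)*up; x=-np.sin(t)*m-np.cos(t)*up
    if opt=='up': x=-x
    return np.c_[x,np.cross(z,x),z]
if __name__=='__main__':
    gx,gy,gz,az,back=[float(v) for v in sys.argv[1:6]]; opt=sys.argv[6]
    Rt=tgt(az,opt); rel(np.array([gx,gy,gz])-back*Rt[:,2],Rt)
E
python3 -m creep '0 0 10.2 0 0 0 1; 0 0 10.2 0 0 0 1; 0 0 10.2 0 0 0 1; 0 0 10.2 0 0 0 1; 0 0 10.2 0 0 0 1; 0 0 10.3 0 0 0 1; 0 -9 0 0 0 0 1; 0 -9 0 0 0 0 1; 0 -9 0 0 0 0 1; 0 -9 0 0 0 0 1; 0 -9 0 0 0 0 1; 0 0 0 0 0 0 1'; python3 pose.py .5198 -.2571 .028 -40.5 .16 in
```

```text
time_s: 23.42
ee_pos: [0.5257, -0.3162, 0.3123]
orientation: [0.825, 2.247, -0.339]
force: [-0.2, -0.1, 0.1]
finger_gap: 0.0851
ee [ 0.5257 -0.3162  0.3123] F [-0.2 -0.1  0.1] gap 0.0851 q [-0.48  0.05 -0.66  0.09 -0.16  0.16] t 23.43
turn deg [ 0.01 -0.63  0.19] shift now-axes [0.2311 0.0418 0.0132] shift target-axes [0.2314 0.0411 0.0107]
```

```bash
python3 -m creep '0 -0.6 0 0.058 0.0103 0.0027 1; 0 0 0.2 0.058 0.0103 0.0027 1; 0 0 0 0.058 0.0103 0.0027 1; 0 0 0 0.057 0.0103 0.0027 1; 0 0 0 0 0 0 1; 0 0 0 0 0 0 1; 0 0 0 0 0 0 1'; python3 pose.py .5198 -.2571 .028 -40.5 .054 in; python3 - <<'E'
from h import *
c=cam('wrist','w13.png');c=cam('scene'); cv2.imwrite('pics/s13.png',cv2.resize(c['image'][120:360,200:440],None,fx=2.5,fy=2.5,interpolation=2)[:,:,::-1])
E
```

```text
time_s: 24.3
ee_pos: [0.4437, -0.1892, 0.1481]
orientation: [0.824, 2.219, -0.342]
force: [-0.6, 0.1, 0.4]
finger_gap: 0.0854
ee [ 0.4437 -0.1892  0.1481] F [-0.6  0.1  0.4] gap 0.0854 q [-0.24  0.18 -1.2  -0.55 -0.33  0.35] t 24.3
turn deg [ 0.12  0.86 -0.28] shift now-axes [ 0.0144 -0.0026  0.1028] shift target-axes [ 0.0128 -0.0023  0.103 ]
```

View pics/w13.png

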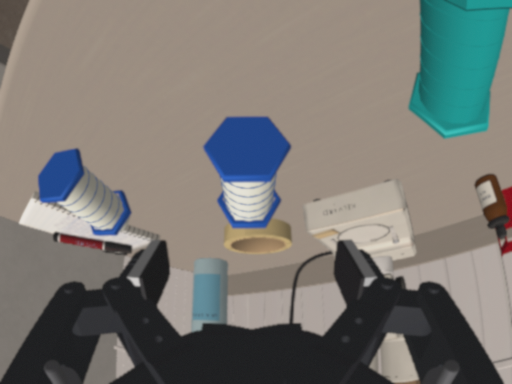

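View pics/s13.png

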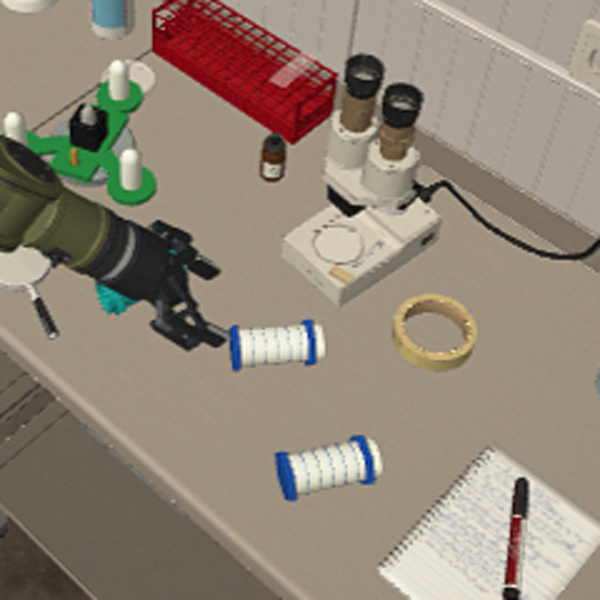

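```bash
python3 -m creep '0 0.4 0 0.007 -0.0023 0.015 1; 0 0.4 0 0.006 0 0.015 1; 0 0 -0.2 0 0 0.015 1; 0 0 0 0 0 0 1; 0 0 0 0 0 0 1; 0 0 0 0 0 0 1'; python3 pose.py .5198 -.2571 .028 -40.5 .054 in; python3 - <<'E'
from h import *
c=cam('wrist','w14.png')
E
```

```text
time_s: 25.15
ee_pos: [0.4561, -0.2044, 0.1055]
orientation: [0.824, 2.238, -0.34]
force: [-0.4, 0.0, 0.3]
finger_gap: 0.0854
ee [ 0.4561 -0.2044  0.1055] F [-0.4  0.   0.3] gap 0.0854 q [-0.27  0.33 -1.21 -0.71 -0.3   0.32] t 25.15
turn deg [ 0.07 -0.15  0.03] shift now-axes [-0.0039  0.0012  0.0592] shift target-axes [-0.0037  0.0013  0.0592]
```

View pics/w14.png

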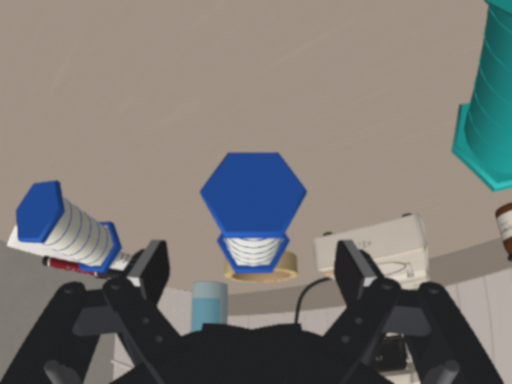

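```bash
python3 -m creep '0 0 0 -0.0037 0.0005 0.02 1; 0 0 0 0 0 0.02 1; 0 0 0 0 0 0.019 1; 0 0 0 0 0 0 1; 0 0 0 0 0 0 1; 0 0 0 0 0 0 1'; python3 pose.py .5198 -.2571 .028 -40.5 .054 in; python3 - <<'E'
from h import *
c=cam('wrist','w15.png');c=cam('scene'); cv2.imwrite('pics/s15.png',cv2.resize(c['image'][160:340,220:400],None,fx=3.2,fy=3.2,interpolation=2)[:,:,::-1])
E
```

```text
time_s: 25.95
ee_pos: [0.4897, -0.2323, 0.0661]
orientation: [0.824, 2.239, -0.34]
force: [-0.3, 0.3, -0.7]
finger_gap: 0.0856
ee [ 0.4897 -0.2323  0.0661] F [-0.3  0.3 -0.7] gap 0.0856 q [-0.32  0.48 -1.17 -0.82 -0.27  0.28] t 25.95
turn deg [ 0.07 -0.18  0.06] shift now-axes [-0.0006  0.0007  0.0005] shift target-axes [-0.0006  0.0007  0.0005]
```

View pics/s15.png

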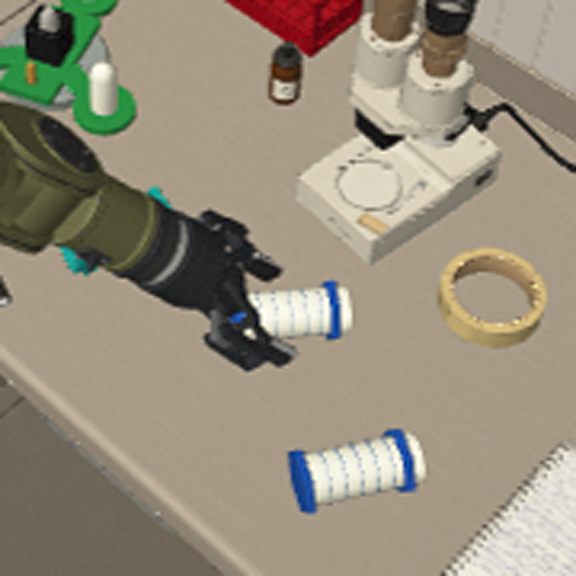

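View pics/w15.png

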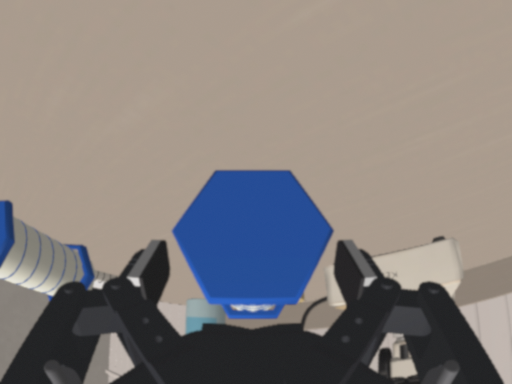

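```bash
python3 -m creep '0 0 0 0 0 0 0; 0 0 0 0 0 0 0; 0 0 0 0 0 0 0; 0 0 0 0 0 0 0; 0 0 0 0 0 0 0' 40; python3 pose.py .5198 -.2571 .028 -40.5 .054 in; python3 - <<'E'
from h import *
c=cam('wrist','w16.png')
E
```

```text
time_s: 26.68
ee_pos: [0.4901, -0.2327, 0.0657]
orientation: [0.824, 2.239, -0.34]
force: [-1.7, 2.3, 3.7]
finger_gap: 0.0434
ee [ 0.4901 -0.2327  0.0657] F [-1.7  2.3  3.7] gap 0.0434 q [-0.32  0.49 -1.16 -0.82 -0.27  0.28] t 26.68
turn deg [ 0.06 -0.17  0.05] shift now-axes [-0.0005  0.0007 -0.0001] shift target-axes [-0.0005  0.0007 -0.0001]
```

View pics/w16.png

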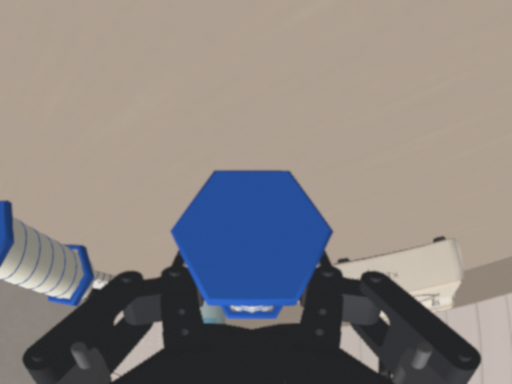

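```bash
python3 -m creep '0 0 0 -0.015 0 -0.015 0; 0 0 0 -0.035 0 -0.035 0; 0 0 0 -0.04 0 -0.04 0; 0 0 0 -0.04 0 -0.04 0; 0 0 0 -0.035 0 -0.035 0; 0 0 0 0 0 0 0; 0 0 0 0 0 0 0'; python3 pose.py .5287 .2002 .22 38 .054 up; python3 - <<'E'
from h import *
c=cam('wrist','w17.png')
E
```

```text
time_s: 27.6
ee_pos: [0.4897, -0.2329, 0.2975]
orientation: [0.825, 2.242, -0.34]
force: [-0.9, 0.4, -0.8]
finger_gap: 0.0433
ee [ 0.4897 -0.2329  0.2975] F [-0.9  0.4 -0.8] gap 0.0433 q [-0.32 -0.05 -0.81  0.07 -0.27  0.28] t 27.6
turn deg [ -0.36  63.22 109.86] shift now-axes [ 0.2115  0.3176 -0.1541] shift target-axes [ 0.1555 -0.3172  0.2111]
```

View pics/w17.png

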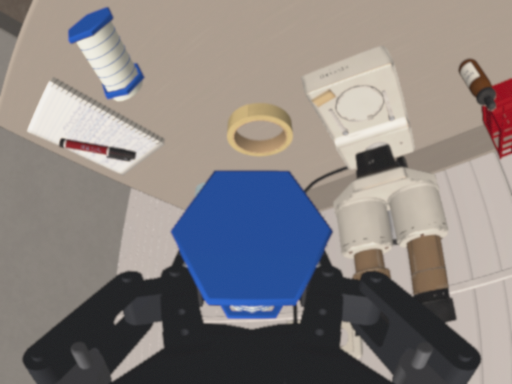

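```bash
python3 -m creep '-6.94 0 -6.94 0.021 0.041 -0.021 0; -6.94 0 -6.94 0.016 0.046 -0.016 0; -6.94 0 -6.94 0.01 0.049 -0.01 0; -6.94 0 -6.94 0.004 0.051 -0.004 0; -6.94 0 -6.94 -0.0025 0.051 0.0025 0; -6.94 0 -6.94 -0.0087 0.0495 0.0087 0; -6.94 0 -6.94 -0.014 0.047 0.014 0; -6.94 0 -6.94 -0.02 0.043 0.02 0; 0 0 0 0 0 0 0; 0 0 0 0 0 0 0; 0 0 0 0 0 0 0'; python3 pose.py .5287 .2002 .22 38 .054 up;python3 pose.py .5287 .2002 .22 38 .054 in
```

```text
time_s: 29.02
ee_pos: [0.5238, 0.1733, 0.2982]
orientation: [-0.774, 2.254, 0.325]
force: [-0.0, -0.5, -0.4]
finger_gap: 0.0434
ee [0.5238 0.1733 0.2982] F [-0.  -0.5 -0.4] gap 0.0434 q [ 0.17 -0.02 -0.77  0.1   0.35 -0.36] t 29.02
turn deg [ -0.29  -0.29 179.82] shift now-axes [0.0409 0.018  0.0159] shift target-axes [-0.0409 -0.0182  0.0157]
ee [0.5238 0.1733 0.2982] F [-0.  -0.5 -0.4] gap 0.0434 q [ 0.17 -0.02 -0.77  0.1   0.35 -0.36] t 29.02
turn deg [ 0.19 -0.18 -0.18] shift now-axes [0.0409 0.018  0.0159] shift target-axes [0.0409 0.0182 0.0157]
```

```bash
python3 -m creep '0 0 10.6 0 0 0 0; 0 0 10.6 0 0 0 0; 0 0 10.6 0 0 0 0; 0 0 10.6 0 0 0 0; 0 0 10.6 0 0 0 0; 0 0 10.6 0 0 0 0; 0 0 10.6 0 0 0 0; 0 0 10.6 0 0 0 0; 0 0 10.6 0 0 0 0; 0 0 10.6 0 0 0 0; 0 0 10.6 0 0 0 0; 0 0 10.6 0 0 0 0'; python3 -m creep '0 0 10.6 0 0 0 0; 0 0 10.6 0 0 0 0; 0 0 10.6 0 0 0 0; 0 0 10.6 0 0 0 0; 0 0 10.2 0 0 0 0; 0 0 0 -0.04 -0.018 0.016 0; 0 0 0 0 0 0 0; 0 0 0 0 0 0 0; 0 0 0 0 0 0 0';  python3 pose.py .5287 .2002 .22 38 .054 up; python3 - <<'E'
from h import *
c=cam('wrist','w18.png');c=cam('scene'); cv2.imwrite('pics/s18.png',cv2.resize(c['image'][60:260,100:320],None,fx=3,fy=3,interpolation=2)[:,:,::-1])
E
```

```text
time_s: 30.52
ee_pos: [0.5243, 0.1732, 0.2994]
orientation: [1.988, 2.0, 1.158]
force: [-0.8, -0.5, -0.9]
finger_gap: 0.0434
time_s: 31.65
ee_pos: [0.5024, 0.1778, 0.2627]
orientation: [-2.541, -0.881, -1.059]
force: [-0.2, -0.5, 0.4]
finger_gap: 0.0434
ee [0.5024 0.1778 0.2627] F [-0.2 -0.5  0.4] gap 0.0434 q [ 0.19 -0.01 -0.88 -0.04  0.33  2.79] t 31.65
turn deg [-0.08 -0.21  0.19] shift now-axes [-0.0058 -0.0014  0.0006] shift target-axes [-0.0058 -0.0014  0.0006]
```

View pics/s18.png

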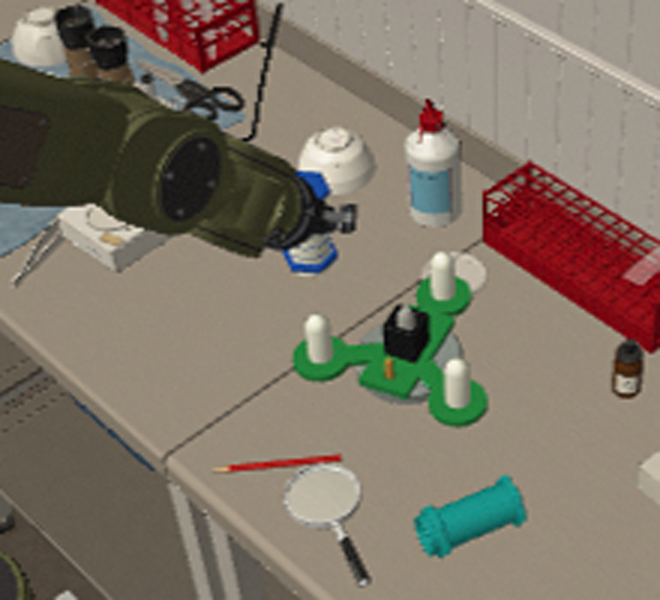

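View pics/w18.png

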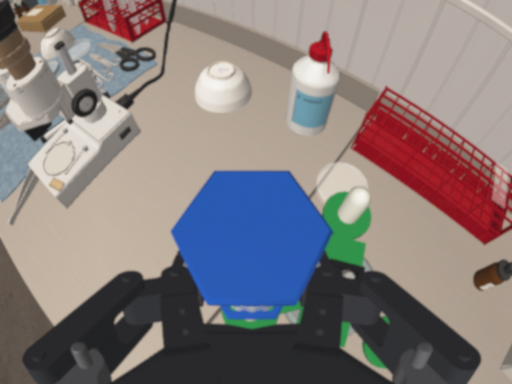

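```bash
cat > hexfit.py <<'E'
from h import *
from scipy.optimize import least_squares
def hexfit(c,V,opt='same'):
    # pixel vertices -> closed-end centre C (tool coords), axis tilt in xz plane
    M=np.array(c['mount']); f=dict(camera_matrix=c['camera_matrix'],origin=M[:3,3],rotation=M[:3,:3])
    rr=.026/np.cos(np.pi/6)
    def pts(p):
        C=p[:3]; t=p[3]; m=np.array([-np.cos(t),0,np.sin(t)]); m=m+np.array([0,p[5],0]); m/=np.linalg.norm(m)
        e1=np.array([0,1.,0]); e1-=m*(m@e1); e1/=np.linalg.norm(e1); e2=np.cross(m,e1)
        return [C+rr*(np.cos(a)*e1+np.sin(a)*e2) for a in np.radians(np.arange(6)*60)+p[4]]
    def res(p,k=None):
        Q=np.array([proj(f,'wrist',q) for q in pts(p)]); D=np.linalg.norm(Q[:,None]-V[None],axis=2); return np.r_[D.min(1),D.min(0)]
    s=least_squares(res,[.03,0,.022,np.pi/4,0,0])
    p=s.x; m=np.array([-np.cos(p[3]),p[5],np.sin(p[3])]); m/=np.linalg.norm(m)
    print('C tool',p[:3].round(4),'tilt',np.degrees(p[3]).round(1),'roll',np.degrees(p[4]).round(1),'side',np.degrees(p[5]).round(1),'rms px',np.sqrt(np.mean(s.fun**2)).round(2))
    Rc=R.from_rotvec(c['o']['orientation']).as_matrix(); Cw=Rc@p[:3]+c['o']['ee_pos']; mw=Rc@m; print('C world',Cw.round(4),'m world',mw.round(3),'mouth',(Cw+.105*mw).round(4)); return Cw,mw
if __name__=='__main__':
    c=cam('wrist'); img=c['image']; h=cv2.cvtColor(img,cv2.COLOR_RGB2HSV).astype(int)
    m=((h[...,0]>105)&(h[...,0]<128)&(h[...,1]>130)).astype(np.uint8)
    n,l,s,ce=cv2.connectedComponentsWithStats(m); i=1+np.argmax(s[1:,4]); cn,_=cv2.findContours((l==i).astype(np.uint8),0,1); e=max(cn,key=len)[:,0,:]
    e=e[e[:,1]<301]
    top=e[:,1].min(); tl=e[np.abs(e[:,1]-top)<=1]; y=e[np.argmin(e[:,0])],e[np.argmax(e[:,0])]
    print(top,tl[:,0].min(),tl[:,0].max(),y)
    V=np.array([[216.5,169.5],[290,169.5],[332.5,231],[301,304],[203,304],[172.5,231]],float)
    hexfit(c,V)
E
python3 hexfit.py
```

```text
172 214 289 (array([172, 230], dtype=int32), array([331, 232], dtype=int32))
C tool [0.0304 0.0006 0.0264] tilt 47.6 roll -0.1 side -3.4 rms px 3.21
C world [0.5338 0.2022 0.2651] m world [ 0.001  0.075 -0.997] mouth [0.5339 0.2102 0.1604]
```

```bash
python3 -m creep '0 0 0 -0.006 -0.001 0.0 0; 0 0 0 -0.02 0 0.02 0; 0 0 0 -0.02 0 0.02 0; 0 0 0 0 0 0 0; 0 0 0 0 0 0 0; 0 0 0 0 0 0 0';  python3 pose.py .5287 .2002 .16 38 .054 up; python3 - <<'E'
from h import *
c=cam('wrist','w19.png');c=cam('scene'); cv2.imwrite('pics/s19.png',cv2.resize(c['image'][110:230,140:280],None,fx=5,fy=5,interpolation=2)[:,:,::-1]);c=cam('top'); cv2.imwrite('pics/t19.png',cv2.resize(c['image'][150:250,140:270],None,fx=5,fy=5,interpolation=2)[:,:,::-1])
E
```

```text
time_s: 32.55
ee_pos: [0.4972, 0.1762, 0.201]
orientation: [-2.542, -0.881, -1.056]
force: [0.2, -0.2, -0.3]
finger_gap: 0.0435
ee [0.4972 0.1762 0.201 ] F [ 0.2 -0.2 -0.3] gap 0.0435 q [ 0.19  0.1  -1.   -0.26  0.33  2.79] t 32.55
turn deg [-0.15 -0.12  0.18] shift now-axes [-0.001   0.0005  0.003 ] shift target-axes [-0.001   0.0005  0.003 ]
```

View pics/s19.png

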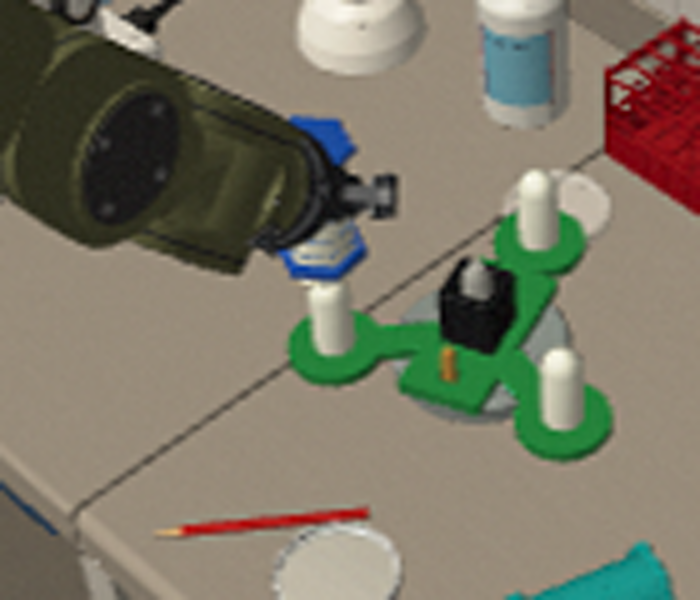

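View pics/w19.png

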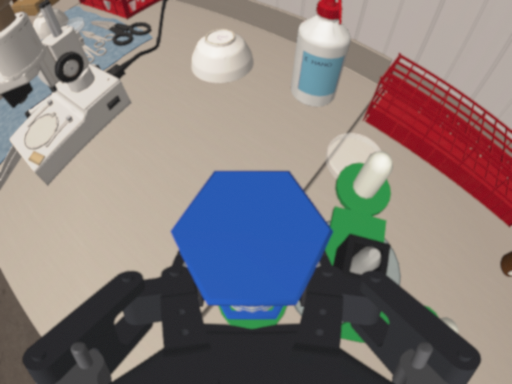

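View pics/t19.png

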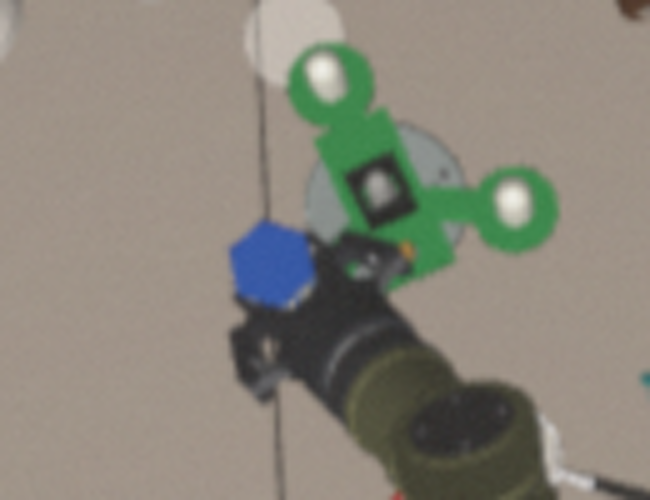

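```bash
python3 - <<'E'
from h import *
c=cam('top'); print('foot top',onz(c,'top',194.6,202.8,.209), 'peg2 proj check peg1 tip',proj(c,'top',[.6963,.1732,.088]),'seen',(325/5+140,73/5+150),'peg3',proj(c,'top',[.5891,.0415,.088]),'seen',(514/5+140,200/5+150))
c=cam('scene'); print('peg2 tip',proj(c,'scene',[.5287,.2002,.088]),'seen',(328/5+140,288/5+110),'collar c',proj(c,'scene',[.5287,.2002,.16-.046]),'seen',(325/5+140,258/5+110),'foot',proj(c,'scene',[.5287,.2002,.209]),'seen',(328/5+140,140/5+110))
E
```

```text
foot top [0.5251857  0.19545276 0.209     ] peg2 proj check peg1 tip [202.94568449 162.19879287] seen (205.0, 164.6) peg3 [241.11753636 188.04209774] seen (242.8, 190.0)
peg2 tip [204.92088482 165.4027975 ] seen (205.6, 167.6) collar c [204.18820955 159.7037652 ] seen (205.0, 161.6) foot [201.35280349 137.64887735] seen (205.6, 138.0)
```

```bash
python3 -m creep '0 0 0 -0.012 0 0.0136 0; 0 0 0 -0.01 0 0.01 0; 0 0 0 -0.01 0 0.01 0; 0 0 0 0 0 0 0; 0 0 0 0 0 0 0';  python3 pose.py .5287 .2002 .088 38 .054 up; python3 -m creep '0 0 0 -0.01 0 0.01 0; 0 0 0 -0.006 0 0.006 0; 0 0 0 0 0 0 0; 0 0 0 0 0 0 0';  python3 pose.py .5287 .2002 .088 38 .054 up
```

```text
time_s: 33.42
ee_pos: [0.4973, 0.1768, 0.1535]
orientation: [-2.543, -0.881, -1.053]
force: [0.1, -0.8, -0.3]
finger_gap: 0.0437
ee [0.4973 0.1768 0.1535] F [ 0.1 -0.8 -0.3] gap 0.0437 q [ 0.19  0.21 -1.07 -0.44  0.33  2.79] t 33.42
turn deg [-0.19 -0.    0.14] shift now-axes [-0.0186  0.0009  0.02  ] shift target-axes [-0.0186  0.0009  0.02  ]
time_s: 33.92
ee_pos: [0.4972, 0.1767, 0.1308]
orientation: [-2.543, -0.881, -1.053]
force: [-0.4, 0.7, -0.5]
finger_gap: 0.0433
ee [0.4972 0.1767 0.1308] F [-0.4  0.7 -0.5] gap 0.0433 q [ 0.19  0.28 -1.11 -0.54  0.33  2.79] t 33.92
turn deg [-0.19  0.    0.14] shift now-axes [-0.0025  0.0009  0.004 ] shift target-axes [-0.0025  0.0009  0.004 ]
```

```bash
python3 -m creep '0 0 0 -0.0014 0 0.0014 0; 0 0 0 0 0 0 0';python3 -m creep '0 0 0 -0.0014 0 0.0014 0; 0 0 0 0 0 0 0';python3 -m creep '0 0 0 -0.0014 0 0.0014 0; 0 0 0 0 0 0 0'; python3 - <<'E'
from h import *
c=cam('scene'); cv2.imwrite('pics/s20.png',cv2.resize(c['image'][110:230,140:280],None,fx=5,fy=5,interpolation=2)[:,:,::-1])
E
```

```text
time_s: 34.17
ee_pos: [0.4974, 0.1768, 0.1289]
orientation: [-2.542, -0.881, -1.054]
force: [-0.4, -0.0, -0.2]
finger_gap: 0.0432
time_s: 34.42
ee_pos: [0.4974, 0.1771, 0.1271]
orientation: [-2.541, -0.881, -1.054]
force: [-2.2, 0.5, 5.5]
finger_gap: 0.043
time_s: 34.67
ee_pos: [0.4978, 0.1775, 0.1262]
orientation: [-2.538, -0.882, -1.058]
force: [-6.4, -0.3, 12.0]
finger_gap: 0.0433
```

View pics/s20.png

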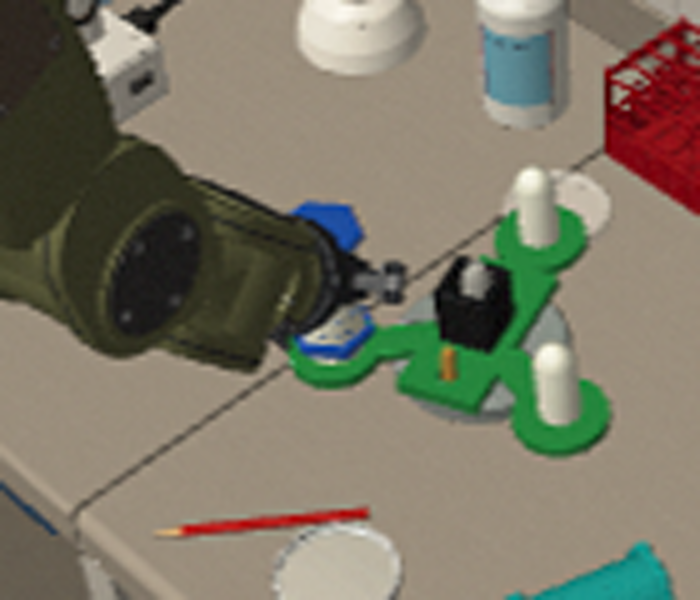

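```bash
python3 -m creep '0 0 0 0.0012 0 -0.0012 0; 0 0 0 0 0 0 0'; python3 -m creep '0 0 0 0 0 0 1; 0 0 0 0 0 0 1;0 0 0 0 0 0 1;0 0 0 0 0 0 1;0 0 0 0 0 -0.02 1;0 0 0 0 0 -0.03 1;0 0 0 0 0 -0.05 1;0 0 0 0 0 0 1;0 0 0 0 0 0 1'; python3 - <<'E'
from h import *
c=cam('wrist','w21.png');print(c['o']['ee_pos'],c['o']['force'],c['o']['qpos'].round(2));c=cam('scene'); cv2.imwrite('pics/s21.png',cv2.resize(c['image'][110:230,140:280],None,fx=5,fy=5,interpolation=2)[:,:,::-1])
E
```

```text
time_s: 34.98
ee_pos: [0.4978, 0.1773, 0.1272]
orientation: [-2.541, -0.882, -1.056]
force: [-0.3, 1.7, 5.0]
finger_gap: 0.0433
time_s: 36.1
ee_pos: [0.442, 0.1329, 0.1973]
orientation: [-2.543, -0.881, -1.054]
force: [2.1, 0.2, -0.1]
finger_gap: 0.0851
[0.44200157 0.13287723 0.19725907] [ 2.14290985  0.15793581 -0.11484776] [ 0.08  0.01 -1.11 -0.24  0.4   2.7 ]
```

View pics/s21.png

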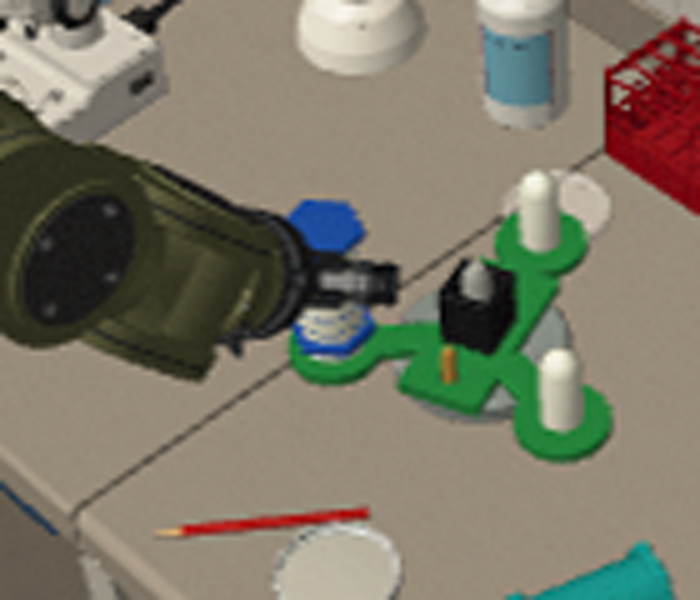

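View pics/w21.png

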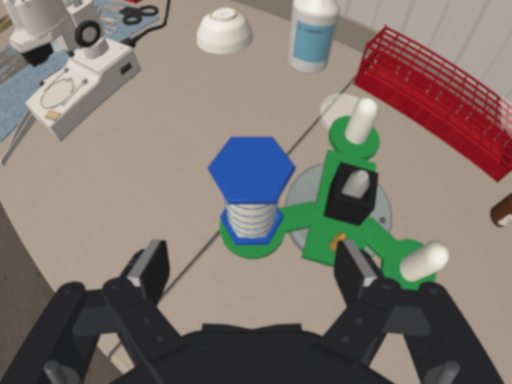

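```bash
python3 -m creep '0 0 0 0.03 0 -0.03 1; 0 0 0 0.03 0 -0.03 1; 0 0 -10.6 0.01 0 -0.01 1; 0 0 -10.6 0 0 0 1; 0 0 -10.6 0 0 0 1; 0 0 -10.6 0 0 0 1; 0 0 -10.6 0 0 0 1; 0 0 -10.6 0 0 0 1; 0 0 -10.6 0 0 0 1; 0 0 -10.6 0 0 0 1; 0 0 -10.6 0 0 0 1; 0 0 -10.6 0 0 0 1'; python3 -m creep '0 0 -10.6 0 0 0 1; 0 0 -10.6 0 0 0 1; 0 0 -10.6 0 0 0 1; 0 0 -10.6 0 0 0 1; 0 0 -10.6 0 0 0 1; 0 0 -10.6 0 0 0 1; 0 0 -10.4 0 0 0 1; 0 0 0 0 0 0 1;0 0 0 0 0 0 1';  python3 pose.py .4412 -.403 .2 -32.3 .12 in
```

```text
time_s: 37.7
ee_pos: [0.4418, 0.1333, 0.294]
orientation: [0.781, 2.446, 0.879]
force: [-0.0, -1.1, 0.4]
finger_gap: 0.0857
time_s: 38.83
ee_pos: [0.4417, 0.1331, 0.2949]
orientation: [-0.777, 2.252, 0.326]
force: [0.4, -0.4, 0.1]
finger_gap: 0.0853
ee [0.4417 0.1331 0.2949] F [ 0.4 -0.4  0.1] gap 0.0853 q [ 0.08 -0.18 -0.91  0.15  0.4  -0.44] t 38.83
turn deg [49.89 -0.24 49.74] shift now-axes [ 0.2613 -0.3413 -0.2478] shift target-axes [-0.1352 -0.4534  0.1494]
```

```bash
python3 -m creep '5.52 0 5.52 0.026 -0.041 -0.026 1; 5.52 0 5.52 0.022 -0.046 -0.022 1; 5.52 0 5.52 0.0176 -0.049 -0.0176 1; 5.52 0 5.52 0.0127 -0.052 -0.0127 1; 5.52 0 5.52 0.0077 -0.054 -0.0077 1; 5.52 0 5.52 0.0023 -0.055 -0.0023 1; 5.52 0 5.52 -0.0032 -0.055 0.0032 1; 5.52 0 5.52 -0.0082 -0.054 0.0082 1; 5.52 0 5.52 -0.0131 -0.052 0.0131 1; 0 0 0 0 0 0 1; 0 0 0 0 0 0 1; 0 0 0 0 0 0 1'; python3 pose.py .4412 -.403 .028 -32.3 .16 in; python3 - <<'E'
from cyl import *
n='wrist'; c=cam(n,'w22.png'); print(find(c,n,'cylinder1')); print(proj(c,n,[.4475,-.407,.026]))
E
```

```text
time_s: 40.33
ee_pos: [0.4056, -0.361, 0.2951]
orientation: [0.654, 2.283, -0.269]
force: [-0.6, -0.4, 0.5]
finger_gap: 0.0853
ee [ 0.4056 -0.361   0.2951] F [-0.6 -0.4  0.5] gap 0.0853 q [-0.81 -0.05 -0.83  0.03  0.18 -0.18] t 40.33
turn deg [ 0.26 -0.14  0.21] shift now-axes [ 0.1516 -0.0162  0.0663] shift target-axes [ 0.1517 -0.0164  0.066 ]
[(0.66, array([ 0.443 , -0.4036,  0.047 ]))]
[234.00785848  30.62913626]
```

View pics/w22.png

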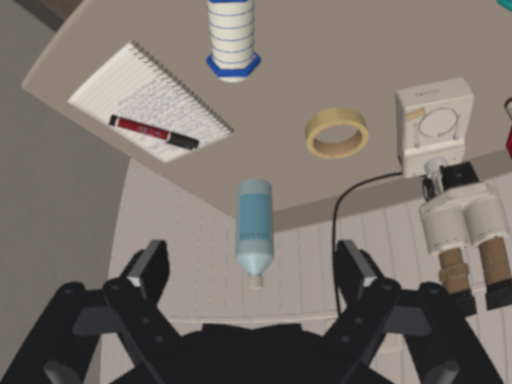

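```bash
python3 -m creep '0.3 0 0.2 0.05 -0.0055 0.025 1; 0 0 0 0.05 -0.0055 0.03 1; 0 0 0 0.05 -0.0055 0.03 1; 0 0 0 0 0 0 1; 0 0 0 0 0 0 1; 0 0 0 0 0 0 1'; python3 pose.py .4412 -.403 .028 -32.3 .054 in; python3 - <<'E'
from cyl import *
n='wrist'; c=cam(n,'w23.png')
E
```

```text
time_s: 41.18
ee_pos: [0.3601, -0.3538, 0.134]
orientation: [0.657, 2.273, -0.281]
force: [0.3, -0.5, 0.2]
finger_gap: 0.0856
ee [ 0.3601 -0.3538  0.134 ] F [ 0.3 -0.5  0.2] gap 0.0856 q [-0.89  0.24 -1.19 -0.63  0.22 -0.23] t 41.17
turn deg [-0.19  0.42  0.14] shift now-axes [0.0085 0.002  0.0879] shift target-axes [0.0079 0.0017 0.088 ]
```

View pics/w23.png

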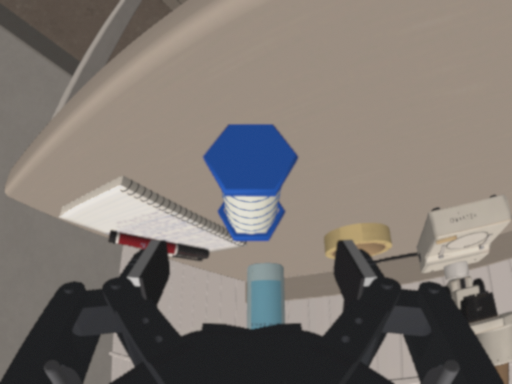

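```bash
python3 -m creep '0 0.4 0 0.004 0 0.02 1; 0 0 0 0.004 0 0.02 1; 0 0 0 0 0 0.015 1; 0 0 0 0 0 0 1; 0 0 0 0 0 0 1; 0 0 0 0 0 0 1'; python3 pose.py .4412 -.403 .028 -32.3 .054 in
```

```text
time_s: 41.98
ee_pos: [0.3857, -0.3695, 0.0861]
orientation: [0.663, 2.286, -0.275]
force: [-0.0, 0.2, 0.2]
finger_gap: 0.0854
ee [ 0.3857 -0.3695  0.0861] F [-0.   0.2  0.2] gap 0.0854 q [-0.86  0.42 -1.17 -0.78  0.2  -0.21] t 41.98
turn deg [-0.14 -0.36  0.02] shift now-axes [-0.005   0.0014  0.0329] shift target-axes [-0.0048  0.0013  0.0329]
```

```bash
python3 -m creep '0 0 0 -0.0048 0.0003 0.013 1; 0 0 0 0 0 0.01 1; 0 0 0 0 0 0.01 1; 0 0 0 0 0 0 1; 0 0 0 0 0 0 1'; python3 pose.py .4412 -.403 .028 -32.3 .054 in;python3 - <<'E'
from cyl import *
n='wrist'; c=cam(n,'w24.png'); c=cam('scene'); cv2.imwrite('pics/s24.png',cv2.resize(c['image'][220:380,260:420],None,fx=3.5,fy=3.5,interpolation=2)[:,:,::-1])
E
```

```text
time_s: 42.6
ee_pos: [0.408, -0.3831, 0.0642]
orientation: [0.664, 2.288, -0.273]
force: [-0.3, -0.1, 0.1]
finger_gap: 0.0854
ee [ 0.408  -0.3831  0.0642] F [-0.3 -0.1  0.1] gap 0.0854 q [-0.84  0.49 -1.13 -0.82  0.19 -0.2 ] t 42.6
turn deg [-0.1  -0.53 -0.  ] shift now-axes [-0.0018  0.0009 -0.0011] shift target-axes [-0.0018  0.0009 -0.0011]
```

View pics/w24.png

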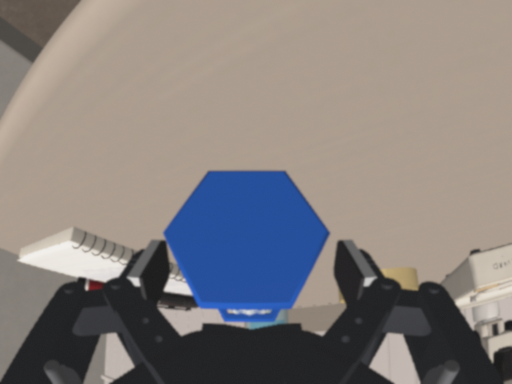

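View pics/s24.png

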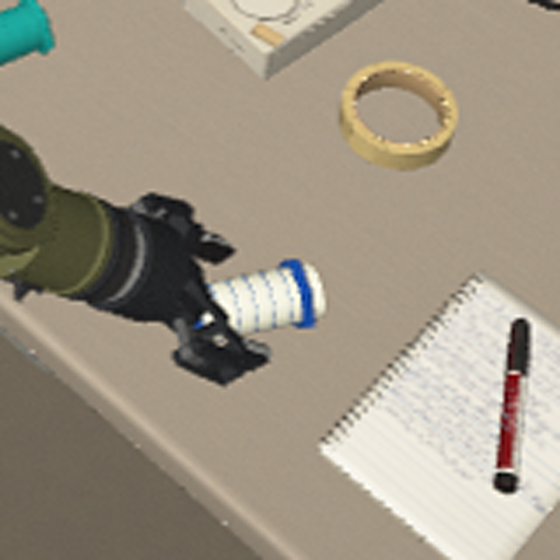

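```bash
python3 -m creep '0 -0.5 0 -0.0018 -0.0018 -0.0008 1; 0 0 0 0 0 0 1; 0 0 0 0 0 0 0; 0 0 0 0 0 0 0; 0 0 0 0 0 0 0; 0 0 0 0 0 0 0; 0 0 0 0 0 0 0; 0 0 0 0 0 0 0' 40; python3 pose.py .4412 -.403 .028 -32.3 .054 in; python3 -m creep '0 0 0 -0.015 0 -0.015 0; 0 0 0 -0.035 0 -0.035 0; 0 0 0 -0.04 0 -0.04 0; 0 0 0 -0.04 0 -0.04 0; 0 0 0 -0.035 0 -0.035 0; 0 0 0 0 0 0 0; 0 0 0 0 0 0 0'; python3 pose.py .5891 .0415 .22 22 .054 in;  python3 - <<'E'
from cyl import *
n='wrist'; c=cam(n,'w25.png'); c=cam('scene','s25.png')
E
```

```text
time_s: 43.7
ee_pos: [0.408, -0.3853, 0.0667]
orientation: [0.661, 2.279, -0.276]
force: [-1.9, 0.4, 3.2]
finger_gap: 0.0434
ee [ 0.408  -0.3853  0.0667] F [-1.9  0.4  3.2] gap 0.0434 q [-0.84  0.49 -1.14 -0.83  0.19 -0.2 ] t 43.7
turn deg [-0.12  0.06  0.01] shift now-axes [ 0.0008  0.0028 -0.0001] shift target-axes [ 0.0008  0.0028 -0.0001]
time_s: 44.58
ee_pos: [0.4072, -0.3841, 0.2984]
orientation: [0.662, 2.281, -0.275]
force: [-0.5, 0.8, -1.6]
finger_gap: 0.0436
ee [ 0.4072 -0.3841  0.2984] F [-0.5  0.8 -1.6] gap 0.0436 q [-0.84 -0.02 -0.79  0.04  0.19 -0.2 ] t 44.58
turn deg [-38.45  -0.14 -38.46] shift now-axes [ 0.0965  0.4258 -0.04  ] shift target-axes [-0.1766  0.3264  0.2334]
```

View pics/w25.png

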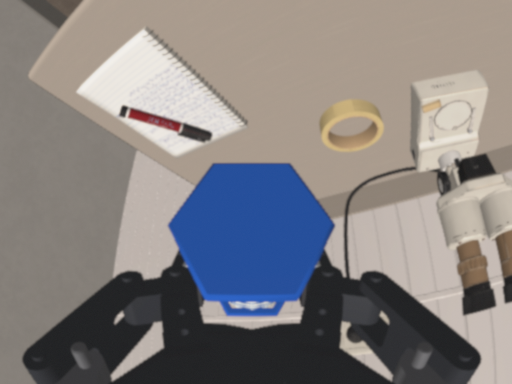

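View pics/s25.png

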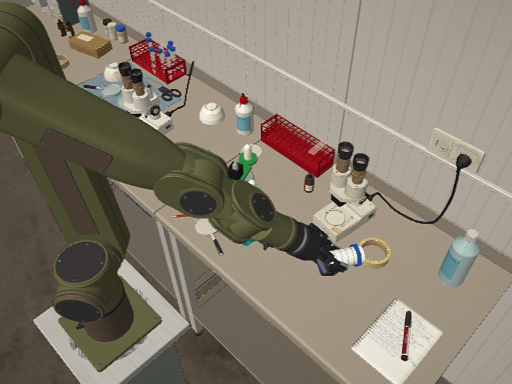

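```bash
python3 -m creep '-4.81 0 -4.81 0.0063 0.054 -0.0063 0; -4.81 0 -4.81 0.0016 0.0545 -0.0016 0; -4.81 0 -4.81 -0.0029 0.0545 0.0029 0; -4.81 0 -4.81 -0.0074 0.0535 0.0074 0; -4.81 0 -4.81 -0.0119 0.052 0.0119 0; -4.81 0 -4.81 -0.016 0.05 0.016 0; -4.81 0 -4.81 -0.02 0.0465 0.02 0; -4.81 0 -4.81 -0.0238 0.043 0.0238 0; 0 0 0 0 0 0 0; 0 0 0 0 0 0 0; 0 0 0 0 0 0 0'; python3 pose.py .5891 .0415 .22 22 .054 in
```

```text
time_s: 46.05
ee_pos: [0.5776, 0.0166, 0.2978]
orientation: [-0.451, 2.324, 0.185]
force: [0.6, 0.7, -0.5]
finger_gap: 0.0435
ee [0.5776 0.0166 0.2978] F [ 0.6  0.7 -0.5] gap 0.0435 q [-0.12  0.03 -0.73  0.1   0.34 -0.37] t 46.05
turn deg [-0.06 -0.18 -0.02] shift now-axes [0.0408 0.0188 0.0152] shift target-axes [0.0409 0.0188 0.0151]
```

```bash
python3 -m creep '0 0 10.6 0 0 0 0; 0 0 10.6 0 0 0 0; 0 0 10.6 0 0 0 0; 0 0 10.6 0 0 0 0; 0 0 10.6 0 0 0 0; 0 0 10.6 0 0 0 0; 0 0 10.6 0 0 0 0; 0 0 10.6 0 0 0 0; 0 0 10.6 0 0 0 0; 0 0 10.6 0 0 0 0; 0 0 10.6 0 0 0 0; 0 0 10.6 0 0 0 0'; python3 -m creep '0 0 10.6 0 0 0 0; 0 0 10.6 0 0 0 0; 0 0 10.6 0 0 0 0; 0 0 10.6 0 0 0 0; 0 0 10.4 0 0 0 0; 0 0 0 -0.047 -0.02 0.016 0; 0 0 0 0 0 0 0; 0 0 0 0 0 0 0; 0 0 0 0 0 0 0';  python3 pose.py .5891 .0415 .22 22 .054 up
```

```text
time_s: 47.55
ee_pos: [0.578, 0.0162, 0.2989]
orientation: [2.175, 1.65, 1.088]
force: [-1.0, 0.6, -1.6]
finger_gap: 0.0435
time_s: 48.68
ee_pos: [0.5531, 0.0269, 0.2573]
orientation: [-2.724, -0.531, -1.135]
force: [-0.0, 0.0, -0.7]
finger_gap: 0.0435
ee [0.5531 0.0269 0.2573] F [-0.   0.  -0.7] gap 0.0435 q [-0.1   0.04 -0.85 -0.05  0.33  2.79] t 48.67
turn deg [ 0.16 -0.21  0.15] shift now-axes [ 0.0011 -0.0001 -0.0001] shift target-axes [ 0.0011 -0.0001 -0.0001]
```

```bash
python3 -m creep '0 0 0 -0.02 0 0.021 0; 0 0 0 -0.022 0 0.021 0; 0 0 0 0 0 0 0; 0 0 0 0 0 0 0; 0 0 0 0 0 0 0';  python3 pose.py .5891 .0415 .16 22 .054 up; python3 - <<'E'
from h import *
c=cam('wrist','w26.png');c=cam('scene'); cv2.imwrite('pics/s26.png',cv2.resize(c['image'][110:230,160:300],None,fx=5,fy=5,interpolation=2)[:,:,::-1]);
print('peg3 tip',proj(c,'scene',[.5891,.0415,.088]),'mouth at',proj(c,'scene',[.5891,.0415,.1]),'collar',proj(c,'scene',[.5891,.0415,.114]))
c=cam('top'); cv2.imwrite('pics/t26.png',cv2.resize(c['image'][150:250,170:300],None,fx=5,fy=5,interpolation=2)[:,:,::-1]); print('foot',proj(c,'top',[.5891,.0415,.205]))
E
```

```text
time_s: 49.3
ee_pos: [0.5524, 0.0274, 0.1975]
orientation: [-2.723, -0.532, -1.134]
force: [-0.0, 1.0, -0.6]
finger_gap: 0.0436
ee [0.5524 0.0274 0.1975] F [-0.   1.  -0.6] gap 0.0436 q [-0.1   0.15 -0.96 -0.26  0.33  2.79] t 49.3
turn deg [ 0.1  -0.17  0.16] shift now-axes [0.0013 0.0007 0.0004] shift target-axes [0.0013 0.0007 0.0004]
peg3 tip [251.76357211 180.15547533] mouth at [251.68613697 177.54631495] collar [251.5946648  174.46418008]
foot [239.90506662 180.61232621]
```

View pics/s26.png

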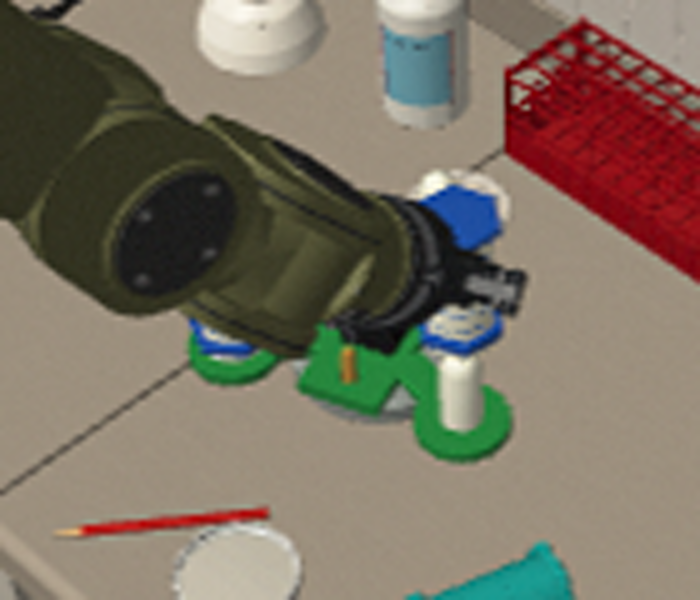

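View pics/t26.png

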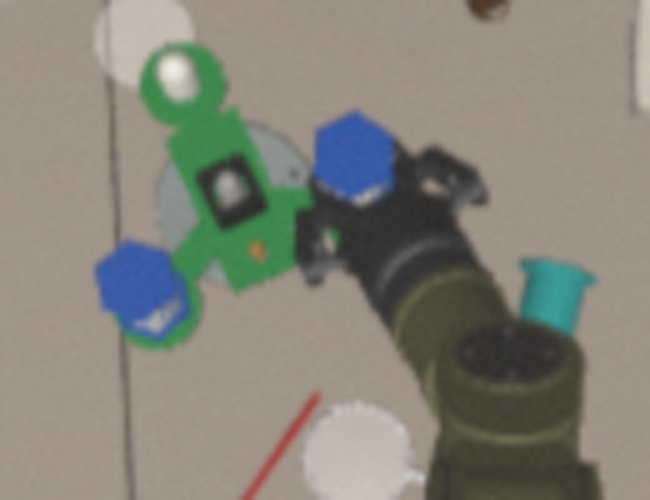

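View pics/w26.png

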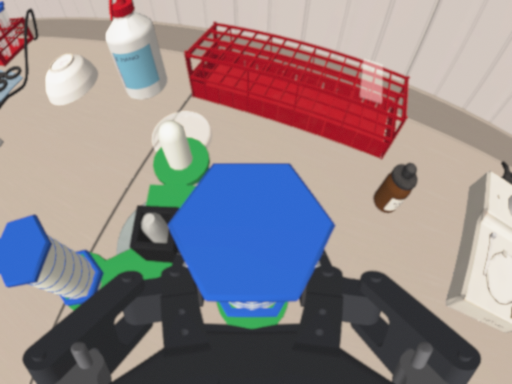

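```bash
python3 -m creep '0 0 0 -0.011 0.0005 0.012 0; 0 0 0 -0.01 0 0.01 0; 0 0 0 -0.01 0 0.01 0; 0 0 0 0 0 0 0; 0 0 0 0 0 0 0';  python3 pose.py .5891 .0415 .088 22 .054 up; python3 -m creep '0 0 0 -0.01 0 0.01 0; 0 0 0 -0.005 0 0.006 0; 0 0 0 0 0 0 0; 0 0 0 0 0 0 0';  python3 pose.py .5891 .0415 .088 22 .054 up
```

```text
time_s: 50.08
ee_pos: [0.552, 0.0273, 0.1514]
orientation: [-2.724, -0.532, -1.129]
force: [0.0, -0.0, -0.9]
finger_gap: 0.0435
ee [0.552  0.0273 0.1514] F [ 0.  -0.  -0.9] gap 0.0435 q [-0.1   0.25 -1.02 -0.43  0.33  2.79] t 50.08
turn deg [ 0.04 -0.01  0.11] shift now-axes [-0.0168  0.0007  0.0189] shift target-axes [-0.0168  0.0007  0.0189]
time_s: 50.58
ee_pos: [0.5525, 0.0275, 0.1292]
orientation: [-2.725, -0.532, -1.129]
force: [-0.1, -1.4, -1.4]
finger_gap: 0.0433
ee [0.5525 0.0275 0.1292] F [-0.1 -1.4 -1.4] gap 0.0433 q [-0.1   0.31 -1.05 -0.51  0.33  2.79] t 50.58
turn deg [0.04 0.01 0.1 ] shift now-axes [-0.0015  0.0007  0.0028] shift target-axes [-0.0015  0.0007  0.0028]
```

```bash
python3 -m creep '0 0 0 -0.001 0 0.0014 0; 0 0 0 0 0 0 0';python3 -m creep '0 0 0 -0.001 0 0.0014 0; 0 0 0 0 0 0 0;0 0 0 0 0 0 0'
```

```text
time_s: 50.82
ee_pos: [0.5526, 0.0276, 0.1272]
orientation: [-2.725, -0.532, -1.128]
force: [-0.8, -0.4, -1.3]
finger_gap: 0.0437
time_s: 51.2
ee_pos: [0.5527, 0.0277, 0.1253]
orientation: [-2.725, -0.531, -1.128]
force: [0.8, 0.2, -1.1]
finger_gap: 0.0436
```

```bash
python3 -m creep '0 0 0 -0.0011 0 0.0011 0; 0 0 0 0 0 0 0;0 0 0 0 0 0 0';python3 -m creep '0 0 0 -0.0011 0 0.0011 0; 0 0 0 0 0 0 0;0 0 0 0 0 0 0'; python3 - <<'E'
from h import *
c=cam('scene'); cv2.imwrite('pics/s27.png',cv2.resize(c['image'][110:230,160:300],None,fx=5,fy=5,interpolation=2)[:,:,::-1]);
E
```

```text
time_s: 51.58
ee_pos: [0.5533, 0.0277, 0.1245]
orientation: [-2.724, -0.532, -1.13]
force: [-2.5, -1.1, 4.7]
finger_gap: 0.0436
time_s: 51.95
ee_pos: [0.5537, 0.0275, 0.1234]
orientation: [-2.724, -0.532, -1.132]
force: [-2.9, -2.3, 7.0]
finger_gap: 0.0435
```

View pics/s27.png

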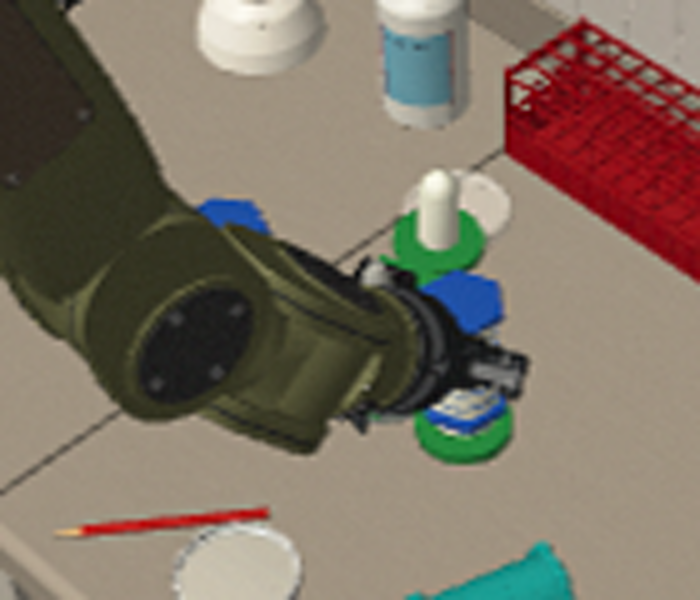

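Contact with the deck. Back off slightly, release, retreat and raise.

```bash
python3 -m creep '0 0 0 0.0011 0 -0.0011 0; 0 0 0 0 0 0 0'; python3 -m creep '0 0 0 0 0 0 1; 0 0 0 0 0 0 1;0 0 0 0 0 0 1;0 0 0 0 0 0 1;0 0 0 0 0 -0.02 1;0 0 0 0 0 -0.03 1;0 0 0 0 0 -0.05 1;0 0 0 0.02 0 -0.03 1;0 0 0 0.03 0 -0.03 1;0 0 0 0 0 0 1;0 0 0 0 0 0 1'; python3 - <<'E'
from h import *
c=cam('wrist','w28.png');print(c['o']['ee_pos'],c['o']['force'],c['o']['qpos'].round(2));c=cam('scene','s28.png'); c=cam('top'); cv2.imwrite('pics/t28.png',cv2.resize(c['image'][150:250,140:270],None,fx=5,fy=5,interpolation=2)[:,:,::-1])
E
```

```text
time_s: 52.25
ee_pos: [0.5535, 0.0278, 0.1246]
orientation: [-2.724, -0.532, -1.131]
force: [-1.2, -0.3, 4.6]
finger_gap: 0.0433
time_s: 53.62
ee_pos: [0.4802, -0.0012, 0.2719]
orientation: [-2.725, -0.531, -1.127]
force: [0.1, -0.8, -0.2]
finger_gap: 0.0856
[ 0.48018406 -0.00116979  0.27190339] [ 0.0958033  -0.82858359 -0.17176645] [-0.21 -0.1  -0.93  0.06  0.4   2.7 ]
```

View pics/w28.png

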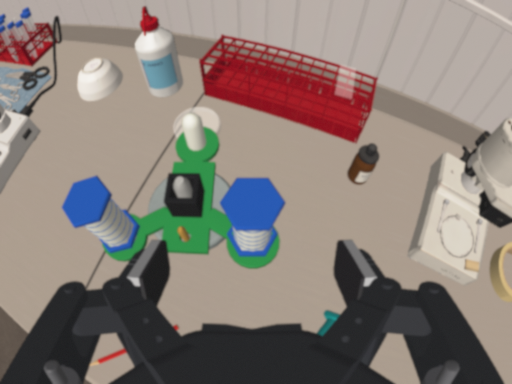

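View pics/s28.png

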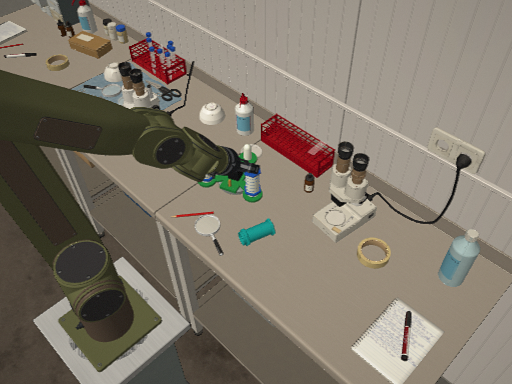

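View pics/t28.png

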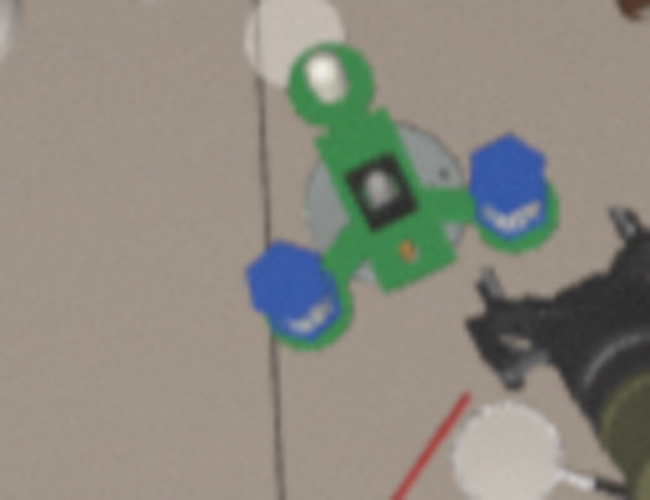

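```bash
python3 -m creep '0 0 0 0.03 -0.04 -0.03 1;0 0 0 0.02 -0.05 -0.02 1;0 0 0 0 -0.05 0 1;0 0 0 0 -0.05 0 1;0 0 0 0 0 0 1;0 0 0 0 0 0 1'; python3 - <<'E'
from deckfit import *
c=cam('scene'); cv2.imwrite('pics/s29.png',cv2.resize(c['image'][110:220,180:290],None,fx=5,fy=5,interpolation=2)[:,:,::-1])
for n,f in (('scene','s29'),('top','t29')):
    c=cam(n); s=5; vis=cv2.resize(c['image'],None,fx=s,fy=s,interpolation=2)[:,:,::-1].copy()
    b=np.array([.7,2.1]) if n=='scene' else np.array([1.9,2.3])
    t=np.linspace(0,2*np.pi,7)
    for P in ([.5287,.2002],[.5891,.0415]):
        for z,r in ((.028,.022),(.133,.026)):
            pts=[(proj(c,n,[P[0]+r*np.cos(q),P[1]+r*np.sin(q),z])+b)*s for q in np.linspace(0,6.283,40)]
            cv2.polylines(vis,[np.int32(pts)],True,(0,0,255),1)
    vis=vis[550:1100,800:1450] if n=='scene' else vis[750:1250,700:1350]
    cv2.imwrite(f'pics/{f}.png',vis)
print(obs()['qpos'].round(2),[ (l,find(cam('scene'),'scene',l)) for l in ('cylinder1','dropper')])
E
```

```text
time_s: 54.52
ee_pos: [0.4112, 0.1699, 0.3415]
orientation: [-2.723, -0.542, -1.123]
force: [0.4, 0.4, -0.5]
finger_gap: 0.0854
[ 0.39 -0.31 -0.87  0.22 -0.    3.14] [('cylinder1', [(0.91, array([0.5762, 0.0307, 0.1032])), (0.86, array([0.5193, 0.1895, 0.0985])), (0.69, array([ 0.4782, -0.0896,  0.0447]))]), ('dropper', [(0.47, array([ 0.7439, -0.069 ,  0.0416]))])]
```

View pics/s29.png

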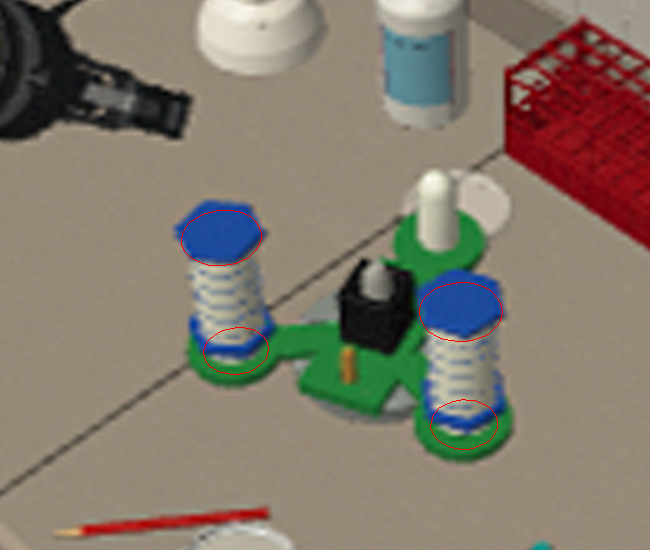

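View pics/t29.png

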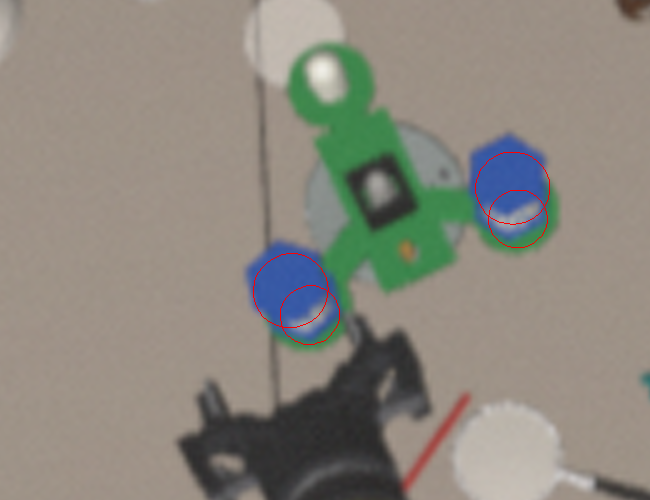

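```bash
python3 - <<'E'
from bench import manip
print(manip.close_job(), manip.get_obs()['time_s'])
E
```

```text
the job is handed in; nothing more can be done
the job is handed in; nothing more can be done
```

The job is handed in, at about 55 s on the robot's clock. The green deck is on the base, and both rinsed white cylinders stand mouth down on pegs of their own. No verdict was reported.

- **Deck:** I lowered it over the shaft and pin and felt contact at the seated height. The fit after release put its centre within 1 mm of my measured base centre. The shaft stood above the hub and the pin showed through its hole, as they should when seated. When the height was left free, that fit came out about 15 mm low. I trusted the contact height and the pictures instead.
- **Cylinders:** only two white ones were on the bench, and I left the turquoise look-alike alone. They went onto peg 2 and peg 3. I lowered each until it touched the deck, backed off about 1.5 mm and released it.
- **Last checks:** the rims lined up with the peg positions and the cylinders looked upright in the scene and top views.
    - The scene and top views show a fixed offset of about 2 pixels from the positions I measured, which I allowed for.
    - Even so, the upper ends of both cylinders appear about 2 pixels (roughly 5 mm) off the model. Both are off the same way, so I took it as calibration rather than tilt.
    - The deck tipped slightly while I pressed the first cylinder down (about 12 N) and looked level again after release. I did not refit it at the end.
- **Surroundings:** the dropper bottle was still standing, and the last picture before hand-in showed the gripper clear of everything.

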